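# Load the blank magazine, check it with the straightedge and put the straightedge away

## Robot

A 6-joint arm with a two-finger parallel gripper is mounted at the origin on a cart in front of the work surface, level with it; the furniture and walls round the work are solid. World frame = base frame: x ahead of the robot, y to its left, z up, the work surface at z = 0. Lengths are in mm, angles in degrees, forces in N, time in s.
With the tool pointing down it reaches from about 300 to 850 mm from the base axis. Payload 4.2 kg.
Tool frame: the origin (TCP) lies at the very end of the fingers, on their centre line; the grasp point (between the pads) lies 19 mm behind it (env.grip_depth is the distance from the TCP to the grasp point, in mm); z points along the fingers, y is the line along which they close (so a half turn about z gives the same grasp; the last joint's range is limited). The gripper opens to 91 mm and grips with 3 to 60 N. Pads are 32 mm wide; open, the fingers measure 118 mm over their backs; the gripper's body (76 mm by 178 mm) begins 60 mm behind the grasp point.
Start: joints at [68.067, 18.312, 89.639, -0, 72.044, -1.146], TCP at [204.068, 537.59, 181.676] pointing down, gripper open.
Joint ranges: [-177.97, 177.97], [-48.28, 115.42], [12.27, 149.76], [-77.06, 257.06], [2.81, 150.46], [-146.56, 146.56]. Speed limits (degrees/s): [147.25, 147.25, 180, 180, 180, 180].

## Interface

Orientations are given as [roll, pitch, yaw] about the fixed x, y, z axes, in that order (R = Rz(yaw) Ry(pitch) Rx(roll)).
In Python, from workcell import env, cams gives the robot as it stands.
- The arm moves only by the tool apply_moves, never from a script. Its argument "deltas" is a list of rows, each a list of 5 numbers: the shift along the tool's x, y, z in m, then the turn about the tool's z in rad, then the opening, from -1 (shut) to 1 (fully open), so that 0 is half open. In form: [[tx, ty, tz, roll, gripper], ...]. A call has 1 to 5 rows; each row is the pose to reach, as a shift and turn from the pose commanded when the call began, along the tool's axes at that moment; what a row does not reach only later rows make up. A row lasts 1/10 s, in which the tool goes at most 50 mm and 8.59 degrees, less where a joint would pass 70% of its speed; a pose out of reach is approached as far as the arm can. A call with a gripper value outside its range is refused whole. The fingers move at their own pace and stop on an object; "grip_force" is the grip in N (left out, the last holds). Time passes only in rows, so rows that repeat a pose let the fingers close. It gives the time, the measured TCP pose, the force, the opening and the grip force at its end, in the units of the state.
- env.state(): the state, without advancing time (a new reading comes with each control period).
- cams.grab_frame(name): name is "scene" or "top" or "wrist"; returns the picture (480x640x3 uint8, blue, green, red); there is no depth.
- cams.get_calibration(name): a dict with "mtx" (3x3 intrinsics, pixels), "eye" and "attitude" of the camera in the world; the wrist camera has in their place "tool_from_camera" (4x4, takes a point from camera to tool coordinates, whose origin is the TCP and whose axes are the flange's). Camera axes: x right, y down, z forward; pixel columns grow to the right and rows downward; lengths in mm; the calibration is good to about 2 mm. A picture is of the moment at which its call begins: read the wrist's pose just before it. get_calibration takes no time and is no camera call.
- env.job_done(): hands the job in; it is judged then, once.
The state is a dict: "time_s": time; "qpos": joint angles; "qvel": joint speeds; "effort": joint torques, N m; "ee_pos": TCP position; "ee_rot": TCP orientation; "force": force on the tool from outside, world axes, zero at the start; "torque": the same for the moment, N m; "gripper_width": finger opening in mm; "gripper_force": force on a finger pad.
Only numpy, scipy, OpenCV 4.12 (cv2) and the standard library are available. Lean on these libraries where they do the work, as an engineer would, in place of code of your own. Each camera call takes 0.05 s, during which the arm holds its last target. There are 200 camera calls.

## Task

Load every aluminium blank lying on the worktop into the spring magazine: lay each one flat in the mouth and push it down until both sprung lips have closed over it. When all are in, check the magazine base for straightness: lay the steel straightedge flat on the worktop with a long edge flush against the base's front edge, roughly centred on it, and let go of it. Then put the straightedge away by sliding it end first, fully home, into the slot of its wooden holder, and leave the tools and the small tin lying about undisturbed.

Things in the scene. Friction and masses are not known exactly. Their poses are not given: they have to be found in the camera images.
- blank_0: Aluminium blank, flat plate 80 x 50 x 10 mm (its x, y, z), two dark 11 mm holes drawn near its ends, 0.11 kg, lying flat on the worktop at the start. Origin at its centre. There are two or three blanks; an absent one has no pose.
- blank_1: Aluminium blank, flat plate 80 x 50 x 10 mm (its x, y, z), two dark 11 mm holes drawn near its ends, 0.11 kg, lying flat on the worktop at the start. Origin at its centre. There are two or three blanks; an absent one has no pose.
- blank_2: Aluminium blank, flat plate 80 x 50 x 10 mm (its x, y, z), two dark 11 mm holes drawn near its ends, 0.11 kg, lying flat on the worktop at the start. Origin at its centre. There are two or three blanks; an absent one has no pose.
- magazine: Spring magazine, fixed. Origin on the worktop under the middle of its shaft; x points away from its front edge, y from end wall to end wall, z up. Steel base 10 mm thick, x -65 to +45 mm, y -65 to +65. Grey end walls (inner faces y = +-41.5 mm) with corner flanges (inner faces x = +-26.5) form the shaft for blanks lying with their length along y.
- mag_mouth (a point): Centre of the magazine's mouth, on the shaft's axis 58 mm above the worktop: about where the underside of a blank rests when laid loose on the sloping lips. Walls are 70 mm high, flared at the top to 80 mm. Front and back are open between the flanges, 62 mm wide, so fingers can hold a blank by its long sides.
- mag_lips (a point): Centre of the shaft at the flat undersides of the two lips, 50 mm above the worktop. The lips (24 mm wide) stick 6 mm out of the end walls, smooth, sloped above, flat below, sliding outwards on weak springs. A blank pushed down at its middle (5 to 15 N) until its top is 3 to 4 mm below this point is locked under them; its centre then rests at 45 mm or lower.
- mag_front (a point): Middle of the front edge of the magazine's base, at worktop level; the straight edge, 130 mm long and 10 mm high, runs along the magazine's y and faces its -x (to the robot).
- mag_follower (a joint): Spring follower, a black plate under the blanks: m pressed down. 0 empty (its top 3 mm below the lips), about 0.007 with one blank, 0.017 with two, 0.027 with three; limit 0.036. Spring about 3 N at 0, 1 N more for each 10 mm.
- straightedge: Steel straightedge with a black handle: blade 200 x 50 x 5 mm (its x, y, z), lying flat; along its middle a handle bar 90 mm long (x), 12 mm thick (y), from 20 to 50 mm above the blade's underside, on two short posts. 0.3 kg. Origin under the middle of the blade, on its underside. Both ends and both long edges will serve alike.
- holder: Wooden holder, fixed: bed board 225 (x) x 70 (y) x 5 mm, origin on the worktop under its middle. At its +x end a pocket 20 mm high with a slot on the bed, open to -x: 54 mm wide, 9 mm high, 45 mm deep (x = 62.5 to its end wall at 107.5 mm), with flared steel cheeks and upper guide from x = 51 mm.
- holder_home (a point): Where the straightedge's origin is when it lies on the bed, fully home against the end wall of the slot: in the holder's frame 7.5 mm along x, 5 mm above the worktop. Its axes are the holder's.
- hammer: Bystander: hammer, loose, to be left where it is.
- tinlet: Bystander: small open enamel tin, loose, to be left where it is.
- chuck_key: Bystander: chuck key, loose, to be left where it is.
- pliers: Bystander: pliers, loose, to be left where it is.
- screwdriver: Bystander: screwdriver, loose, to be left where it is.

How it is judged (in metres and radians):
On the way, in this order (a step that is already met when the one before it is completed fails the run):
1. every blank lies in the magazine below its lips (z of each of blank_0, blank_1, blank_2 in the frame of magazine below 0.0465 m and horizontal distance between each of blank_0, blank_1, blank_2 and mag_lips below 0.006 m and angle between the z axis of each of blank_0, blank_1, blank_2 and the z axis of magazine, either way round below 0.08 rad), for 0.3 s.
2. the straightedge lies flat on the worktop, released, a long edge flush against the front edge of the magazine's base (angle between the x axis of straightedge and the y axis of magazine, either way round below 0.035 rad and x of straightedge in the frame of mag_front between -0.0285 and -0.02 m and y of straightedge in the frame of mag_front between -0.05 and 0.05 m and height (world z) of straightedge below 0.004 m and angle between straightedge's own z axis and vertical below 0.05 rad and contact force between the fingers and straightedge below 0.2 N and linear speed of straightedge below 0.01 m/s), for 0.3 s.
3. the straightedge is fully home in the slot of its holder (x of straightedge in the frame of holder_home above -0.006 m and y of straightedge in the frame of holder_home between -0.006 and 0.006 m and z of straightedge in the frame of holder_home below 0.004 m and angle between the x axis of straightedge and the x axis of holder, either way round below 0.1 rad and angle between straightedge's own z axis and vertical below 0.06 rad and linear speed of straightedge below 0.01 m/s), for 0.2 s.
At the end, for the whole second after the job is handed in: Every blank lies level under the lips (centre below 46.5 mm, within 6 mm of the shaft axis); the straightedge, having lain released and flush on the base's front edge (gap under 3.5 mm, 2 degrees, 50 mm off centre), lies in its holder within 6 mm of home, at rest and released (all of step 1 and all of step 3 and contact force between the fingers and straightedge below 0.2 N); the robot touches nothing.
It fails at once if the hammer was moved more than 3 cm (distance of hammer from where it was at the start of the episode above 0.03 m).
It fails at once if the small open enamel tin was moved more than 3 cm (distance of tinlet from where it was at the start of the episode above 0.03 m).
It fails at once if the chuck key was moved more than 3 cm (distance of chuck_key from where it was at the start of the episode above 0.03 m).
It fails at once if the pliers was moved more than 3 cm (distance of pliers from where it was at the start of the episode above 0.03 m).
It fails at once if the screwdriver was moved more than 3 cm (distance of screwdriver from where it was at the start of the episode above 0.03 m).
Of blank_0, blank_1, blank_2 only 2 to 3 are there at a start; the rules pass over those that are not, and their reading is None.
At some moment in a run one of blank_0, blank_1, blank_2, straightedge may be knocked a few centimetres aside while the robot is not near it.
Once in a run the grip may slacken for a moment while it holds something.
It also fails if it takes over 210 s, if anything falls off the work surface, if the arm or the gripper's body presses on something with over 40 N, if the wrist force passes 120 N, or if a joint passes its speed limit or range.

## Working session

There is one attempt and no reset: what is moved stays moved. The work goes in short steps, Python scripts to look and compute and a tool call to move; the robot and the scene stay as the last step left them, time stands still between calls to the robot, and variables do not carry over. Pictures are saved under pics/ and viewed, at most 14 in all, crops included, and the job is handed in when it is done.

Besides the shell and the picture viewer there is one more tool, called after "Call:" as a command line: name --pt "numbers of a row" for each row, then --argument value for the rest. apply_moves: Moves the arm, as the interface text tells. Its arguments: {"type":"object","properties":{"deltas":{"type":"array"},"grip_force":{"type":"number"}},"required":["deltas"]}

```bash
ls; mkdir -p pics; cat > h.py <<'E'
import numpy as np, cv2
from workcell import env, cams
from scipy.spatial.transform import Rotation as R
def cam(n, st=None):
    c=cams.get_calibration(n); K=np.array(c["mtx"])
    return c,K
E
python3 - <<'E'
from h import *
for n in("scene","top"):
    print(cams.get_calibration(n)); cv2.imwrite(f"pics/{n}0.png",cams.grab_frame(n))
print(cams.get_calibration("wrist")); print(env.state())
E
```

```text
pics
{'mtx': array([[560.39829862,   0.        , 308.91663529],
       [  0.        , 560.39829862, 242.86562969],
       [  0.        ,   0.        ,   1.        ]]), 'eye': array([-209.29061832, -594.64331708,  712.14913436]), 'attitude': array([-1.20080093e+02, -5.87653554e-02, -4.35483132e+01])}
{'mtx': array([[551.63484112,   0.        , 319.36657819],
       [  0.        , 551.63484112, 246.51294198],
       [  0.        ,   0.        ,   1.        ]]), 'eye': array([ 385.07344259,  192.04116091, 1480.2672222 ]), 'attitude': array([-173.36840927,   -0.27065233,  -88.47709715])}
{'mtx': array([[372.42751055,   0.        , 322.20928451],
       [  0.        , 372.42751055, 242.37844137],
       [  0.        ,   0.        ,   1.        ]]), 'tool_from_camera': array([[ 5.48891219e-04, -9.62751565e-01, -2.70386986e-01,
         7.57430984e+01],
       [ 9.99999833e-01,  5.76778910e-04, -2.36833531e-05,
         3.58816929e-01],
       [ 1.78754696e-04, -2.70386928e-01,  9.62751721e-01,
        -2.03209148e+02],
       [ 0.00000000e+00,  0.00000000e+00,  0.00000000e+00,
         1.00000000e+00]])}
{'time_s': 0.1, 'qpos': array([ 6.80679113e+01,  1.83468195e+01,  8.96988046e+01, -1.10652797e-03,
        7.20418165e+01, -1.14784880e+00]), 'qvel': array([-0.01050481, -0.17777388, -0.13976378, -0.06321675, -0.05121775,
       -0.00684425]), 'effort': array([ 7.01881363e-04, -4.13331771e+01, -2.32508075e+01,  7.27495272e-02,
        4.20798501e-02, -3.10743712e-05]), 'ee_pos': array([203.88110159, 537.12167149, 180.92013093]), 'ee_rot': array([-1.79912556e+02, -6.99758671e-04,  1.59216102e+02]), 'force': array([ 0.19130978, -0.18159237, -0.20857252]), 'torque': array([-0.00258943,  0.00164332, -0.00429359]), 'gripper_force': 0.0, 'gripper_width': 91.14643681334832}
```

View pics/top0.png

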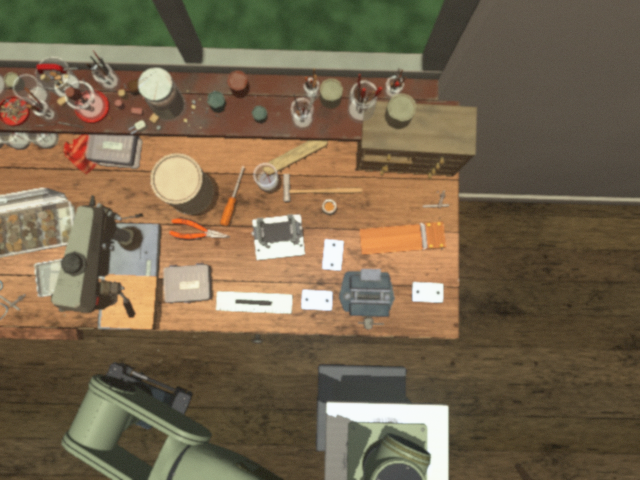

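View pics/scene0.png

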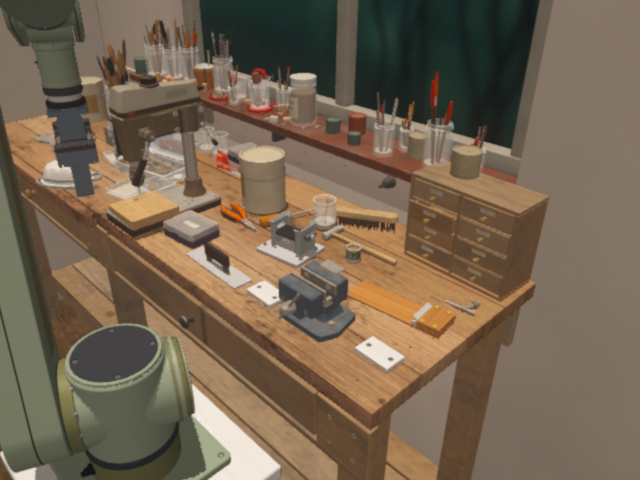

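Top view: three blanks at (333,255), (317,300) and (428,292); straightedge at (254,302); magazine at (278,237). The holder is at (403,237) with its pocket on the right. The vise at (367,293) sits between two of the blanks.

```bash
cat > h.py <<'E'
import numpy as np, cv2
from workcell import env, cams
from scipy.spatial.transform import Rotation as R
np.set_printoptions(precision=2,suppress=True)
def pose(n):
    c=cams.get_calibration(n); K=c["mtx"]
    if n!="wrist": return K,R.from_euler('xyz',c["attitude"],degrees=True).as_matrix(),c["eye"]
    s=env.state(); Rt=R.from_euler('xyz',s["ee_rot"],degrees=True).as_matrix(); T=c["tool_from_camera"]
    return K,Rt@T[:3,:3],Rt@T[:3,3]+s["ee_pos"]
def ray(P,px,z):
    K,Rm,e=P; px=np.atleast_2d(px).astype(float)
    d=(Rm@np.linalg.inv(K)@np.c_[px,np.ones(len(px))].T).T
    return (e+d*((z-e[2])/d[:,2])[:,None])[:,:2]
def proj(P,X):
    K,Rm,e=P; c=(np.atleast_2d(X)-e)@Rm; u=c@K.T; return u[:,:2]/u[:,2:]
def blobs(P,mask,z,amin,amax):
    "contours -> world (on plane z): centre, size (long,short), yaw of long axis"
    out=[]
    for c in cv2.findContours(mask,cv2.RETR_EXTERNAL,cv2.CHAIN_APPROX_NONE)[0]:
        a=cv2.contourArea(c)
        if not amin<a<amax: continue
        w=ray(P,c[:,0,:]+0.0,z); r=cv2.minAreaRect(w.astype(np.float32)); b=cv2.boxPoints(r)
        e1,e2=b[1]-b[0],b[2]-b[1]
        if np.linalg.norm(e2)>np.linalg.norm(e1): e1,e2=e2,e1
        yaw=(np.degrees(np.arctan2(e1[1],e1[0]))+90)%180-90
        out.append((np.array(r[0]),np.array([np.linalg.norm(e1),np.linalg.norm(e2)]),yaw,c[:,0,:].mean(0)))
    return out
def white(img,v=200,s=40):
    h=cv2.cvtColor(img,cv2.COLOR_BGR2HSV); return ((h[...,2]>v)&(h[...,1]<s)).astype(np.uint8)*255
E
python3 - <<'E'
from h import *
P=pose("top"); im=cams.grab_frame("top")
for b in blobs(P,white(im),8,100,6000): print(*b)
hs=cv2.cvtColor(im,cv2.COLOR_BGR2HSV); m=cv2.inRange(hs,(3,190,190),(16,255,255))
print("orange")
for b in blobs(P,m,5,100,6000): print(*b)
for n,px in dict(tin=(329,206),hamhead=(286,188),hamend=(362,190),pl=(198,230),sd=(233,197),key=(437,203),vise=(367,293)).items(): print(n,ray(P,px,10))
E
```

```text
[57.    3.83] [314.6  185.91] 89.99063 [402.82 426.67]
[403.32 359.49] [198.96  49.65] 89.04956 [253.78 301.94]
[414.23 193.38] [83.56 53.27] 88.36069 [316.43 299.49]
[ 442.4  -100.52] [80.84 52.17] 88.175705 [427.3  291.78]
[535.97 153.92] [82.73 52.76] -4.4942093 [332.31 254.61]
[550.08 296.82] [129.99  52.03] -84.02876 [278.68 248.66]
[652.77 970.24] [173.82  18.56] -77.43354 [ 30.64 203.68]
[999.89 659.53] [86.16 84.01] -88.35386 [154.16  84.21]
orange
[647.76 442.21] [72.51 17.25] -15.683113 [227.   211.13]
tin [[667.2  166.51]]
hamhead [[713.61 284.48]]
hamend [[713.78  77.97]]
pl [[591.98 517.17]]
sd [[684.8  427.16]]
key [[ 683.5  -125.98]]
vise [[435.21  59.76]]
```

Call:
apply_moves --pt "0 0 0 0 1"

```text
time_s: 0.25
ee_pos: [204.0, 537.3, 181.3]
ee_rot: [-180.0, -0.0, 159.2]
force: [0.2, -0.4, -0.3]
gripper_width: 91.2
gripper_force: 0.0
```

```bash
cat >> h.py <<'E'
def plan(*targets):
    "targets (x,y,z,yaw) mm,deg -> tool-frame shifts per call, from the current pose"
    s=env.state(); p=np.array(s["ee_pos"]); a=s["ee_rot"][2]
    for t in targets:
        d=np.array(t[:3])-p; da=(t[3]-a+180)%360-180
        n=int(max(np.ceil(np.linalg.norm(d)/235),np.ceil(abs(da)/40),1))
        for i in range(n):
            c,sn=np.cos(np.radians(a)),np.sin(np.radians(a)); q=d/n
            print(np.array2string(np.array([q[0]*c+q[1]*sn,q[0]*sn-q[1]*c,-q[2]])/1000,precision=4),"roll %.4f"%np.radians(-da/n))
            p=p+q; a+=da/n
E
python3 -c "
from h import *
plan((520,230,190,96))"
```

```text
[-0.2023 -0.0876 -0.0044] roll 0.5517
[-0.2182  0.0314 -0.0044] roll 0.5517
```

Call:
apply_moves --pt "-0.202 -0.088 -0.005 0.552 1" --pt "-0.202 -0.088 -0.005 0.552 1" --pt "-0.202 -0.088 -0.005 0.552 1" --pt "-0.202 -0.088 -0.005 0.552 1" --pt "-0.202 -0.088 -0.005 0.552 1"

```text
time_s: 0.75
ee_pos: [364.0, 380.7, 186.8]
ee_rot: [180.0, 0.1, 127.3]
force: [0.1, -0.5, 0.2]
gripper_width: 91.1
gripper_force: 0.0
```

Call:
apply_moves --pt "-0.218 0.031 -0.005 0.552 1" --pt "-0.218 0.031 -0.005 0.552 1" --pt "-0.218 0.031 -0.005 0.552 1" --pt "-0.218 0.031 -0.005 0.552 1" --pt "-0.218 0.031 -0.005 0.552 1"

```text
time_s: 1.25
ee_pos: [522.0, 226.6, 191.6]
ee_rot: [179.9, 0.1, 95.7]
force: [-0.8, 0.4, 0.6]
gripper_width: 91.4
gripper_force: 0.0
```

Call:
apply_moves --pt "0 0 0 0 1" --pt "0 0 0 0 1" --pt "0 0 0 0 1"

```text
time_s: 1.55
ee_pos: [518.2, 230.7, 191.6]
ee_rot: [-180.0, -0.0, 96.0]
force: [-0.1, 0.7, -0.1]
gripper_width: 91.0
gripper_force: 0.0
```

```bash
python3 - <<'E'
from h import *
s=env.state();print(s["ee_pos"],s["ee_rot"])
P=pose("wrist"); im=cams.grab_frame("wrist"); cv2.imwrite("pics/w1.png",im)
for b in blobs(P,white(im),10,300,60000): print(*b)
E
```

```text
[518.24 230.68 191.57] [-179.96   -0.02   96.03]
[564.52 149.04] [45.87 27.  ] 83.814316 [356.45 290.1 ]
[408.73 165.69] [36.12 27.64] 2.3155212 [218.16 261.99]
[410.66 210.73] [44.19 38.37] 88.48004 [215.66 216.27]
[631.16 304.83] [68.67  9.57] -81.9934 [441.39 151.28]
[553.55 299.65] [122.21  53.96] -83.321655 [359.47 138.23]
[406.53 339.86] [159.91  48.62] 89.103165 [218.79  85.19]
```

View pics/w1.png

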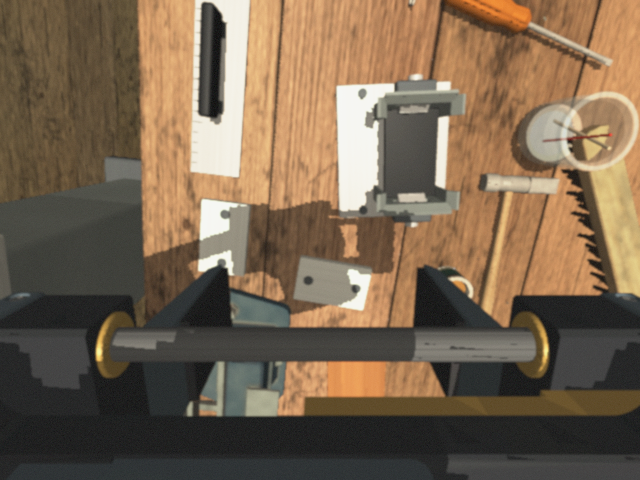

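Wrist view: magazine with its front edge from (337,85) to (341,216), shaft centre near (412,150). Blank A is at (333,283) and blank B at (224,236), both partly shadowed. The straightedge's lower end is at (215,175). Next I'll get edge-accurate numbers.

```bash
cat >> h.py <<'E'
def grey(img,s=60,v=60):
    h=cv2.cvtColor(cv2.medianBlur(img,3),cv2.COLOR_BGR2HSV); return ((h[...,1]<s)&(h[...,2]>v)).astype(np.uint8)*255
E
python3 - <<'E'
from h import *
P=pose("wrist"); im=cv2.imread("pics/w1.png")
hsv=cv2.cvtColor(im,cv2.COLOR_BGR2HSV)
for p in [(215,230),(240,255),(330,275),(355,298),(310,310),(275,230),(300,200),(340,240)]: print(p,hsv[p[1],p[0]])
g=cv2.GaussianBlur(hsv[...,1],(3,3),0).astype(float)
def edge(line,lo,hi):  # subpixel extreme of gradient
    d=np.abs(np.diff(line[lo:hi])); i=d.argmax(); w=d[max(i-1,0):i+2]; return lo+max(i-1,0)+(w*np.arange(len(w))).sum()/w.sum()+.5
F=np.array([(edge(g[r],325,352),r) for r in range(92,205)])
T=np.array([(c,edge(g[:,c],72,98)) for c in range(343,370)]); B=np.array([(c,edge(g[:,c],205,228)) for c in range(345,370)])
for n,E in zip("FTB",(F,T,B)):
    w=ray(P,E,10); vx,vy,x0,y0=cv2.fitLine(w.astype(np.float32),cv2.DIST_HUBER,0,.01,.01).ravel()
    print(n,x0,y0,np.degrees(np.arctan2(vy,vx)),np.abs((w-[x0,y0])@[-vy,vx]).mean())
E
```

```text
(215, 230) [ 30   5 246]
(240, 255) [ 23  36 149]
(330, 275) [ 22  39 152]
(355, 298) [ 28  19 238]
(310, 310) [ 14 121 173]
(275, 230) [ 15 113  86]
(300, 200) [ 14 119 203]
(340, 240) [ 14 116  99]
F 526.4192 297.8293 -82.05502 0.2031668529167444
T 535.991 359.30307 8.528188 0.09941543091840419
B 559.23865 231.30763 9.058284 0.34336341105803664
```

```bash
python3 - <<'E'
from h import *
P=pose("wrist"); im=cv2.imread("pics/w1.png")
m=grey(im,75,100); m[:,:]=cv2.morphologyEx(m,cv2.MORPH_OPEN,np.ones((3,3)))
for b in blobs(P,m,10,1000,20000): print(*b)
plan((536,154,100,175.5),(536,154,30,175.5))
E
```

```text
[460.94   8.96] [81.07 68.24] -89.59973 [256.79 387.72]
[712.96  90.24] [142.74  32.93] 6.1172714 [473.25 348.24]
[459.89 112.14] [64.52 35.7 ] 1.227623 [256.31 312.17]
[537.97 154.08] [81.06 53.55] -4.1782837 [331.65 282.46]
[416.38 192.47] [82.13 51.96] 88.4225 [223.21 236.84]
[719.07 283.44] [73.58 16.75] 3.250023 [520.61 183.89]
[765.84 335.72] [108.9   74.07] 18.955093 [582.17 130.9 ]
[589.83 298.89] [148.82 125.97] -82.063736 [395.82 152.23]
[406.57 339.44] [160.88  50.37] 89.063095 [218.64  85.46]
[-0.0391  0.0048  0.0458] roll -0.6933
[-0.0331 -0.0213  0.0458] roll -0.6933
[0.   0.   0.07] roll -0.0000
```

Call:
apply_moves --pt "-0.039 0.008 0.046 -0.696 1" --pt "-0.039 0.008 0.046 -0.696 1" --pt "-0.039 0.008 0.046 -0.696 1" --pt "-0.039 0.008 0.046 -0.696 1" --pt "-0.039 0.008 0.046 -0.696 1"

```text
time_s: 2.1
ee_pos: [530.4, 192.9, 145.7]
ee_rot: [-180.0, -0.0, 136.2]
force: [-0.3, 0.1, -0.7]
gripper_width: 91.4
gripper_force: 0.0
```

Call:
apply_moves --pt "-0.033 -0.018 0.045 -0.696 1" --pt "-0.033 -0.018 0.045 -0.696 1" --pt "-0.033 -0.018 0.045 -0.696 1" --pt "-0.033 -0.018 0.045 -0.696 1" --pt "-0.033 -0.018 0.045 -0.696 1"

```text
time_s: 2.6
ee_pos: [541.6, 157.1, 100.7]
ee_rot: [180.0, -0.0, 176.1]
force: [-0.9, -0.4, -2.2]
gripper_width: 91.3
gripper_force: 0.0
```

Call:
apply_moves --pt "0 0 0 0 1" --pt "0 0 0 0 1" --pt "0 0 0 0 1"

```text
time_s: 2.9
ee_pos: [542.1, 156.4, 100.8]
ee_rot: [180.0, 0.0, 175.7]
force: [-0.4, -0.2, 0.7]
gripper_width: 91.2
gripper_force: 0.0
```

```bash
python3 - <<'E'
from h import *
P=pose("wrist"); im=cams.grab_frame("wrist"); cv2.imwrite("pics/w2.png",im)
m=cv2.morphologyEx(grey(im,75,100),cv2.MORPH_OPEN,np.ones((3,3)))
for b in blobs(P,m,10,2000,30000): print(*b)
plan((533,154,4,175.8))
E
```

```text
[553.76 295.26] [130.47  57.11] -82.003395 [497.21 231.78]
[537.64 152.73] [80.89 50.75] -4.280609 [316.91 226.77]
[474.17  12.18] [134.35  70.63] 89.815796 [132.79 152.61]
[426.83  -6.34] [180.59  55.4 ] -75.788605 [95.11 97.59]
[451.53 100.37] [123.32  59.49] -28.286797 [239.57 110.55]
[388.75  12.44] [142.59   7.32] -89.93832 [104.27  40.73]
[416.07 191.99] [81.12 50.99] 88.50708 [358.37  60.32]
[406.96 325.18] [139.15  47.63] 88.666504 [539.85  35.31]
[ 0.009  -0.003   0.0967] roll -0.0019
```

Call:
apply_moves --pt "0.009 -0.003 0.05 0 1" --pt "0.009 -0.003 0.09 0 1" --pt "0.009 -0.003 0.0965 0 1" --pt "0.009 -0.003 0.0965 0 1" --pt "0.009 -0.003 0.0965 0 1"

```text
time_s: 3.45
ee_pos: [535.0, 154.1, 5.9]
ee_rot: [179.9, 0.2, 175.7]
force: [0.9, 0.3, -0.0]
gripper_width: 91.1
gripper_force: 0.0
```

Call:
apply_moves --pt "0 0 0 0 -1" --pt "0 0 0 0 -1" --pt "0 0 0 0 -1" --pt "0 0 0 0 -1" --pt "0 0 0 0 -1" --grip_force 40

```text
time_s: 3.95
ee_pos: [533.3, 153.6, 4.4]
ee_rot: [180.0, 0.0, 175.7]
force: [-0.2, 1.0, 0.4]
gripper_width: 54.2
gripper_force: 0.0
```

Call:
apply_moves --pt "0 0 0 0 -1" --pt "0 0 0 0 -1" --pt "0 0 0 0 -1" --pt "0 0 0 0 -1" --pt "0 0 0 0 -1"

```text
time_s: 4.45
ee_pos: [533.2, 153.6, 4.1]
ee_rot: [180.0, -0.0, 175.7]
force: [0.3, 0.2, 1.5]
gripper_width: 14.3
gripper_force: 0.0
```

Call:
apply_moves --pt "0 0 -0.05 0 -1" --pt "0 0 -0.1 0 -1" --pt "0 0 -0.1 0 0" --pt "0 0 -0.1 0 1" --pt "0 0 -0.1 0 1"

```text
time_s: 4.95
ee_pos: [532.0, 153.3, 102.9]
ee_rot: [-180.0, -0.1, 175.7]
force: [-0.0, 1.0, 0.1]
gripper_width: 21.8
gripper_force: 0.0
```

```bash
python3 - <<'E'
from h import *
P=pose("wrist"); im=cams.grab_frame("wrist"); cv2.imwrite("pics/w3.png",im)
m=cv2.morphologyEx(grey(im,75,100),cv2.MORPH_OPEN,np.ones((3,3)))
for b in blobs(P,m,10,2000,30000): print(*b)
E
```

```text
[555.23 295.43] [130.46  60.23] -81.71784 [495.7  245.89]
[536.89 152.76] [80.15 50.64] -4.2459564 [321.82 236.34]
[478.75  29.47] [163.79  70.69] 89.90494 [162.49 174.7 ]
[445.02 -77.38] [51.04 36.75] -3.101303 [ 18.52 147.18]
[420.35  13.99] [143.19  35.47] -89.97345 [132.62 105.81]
[433.3  113.52] [87.21 33.97] -7.761879 [258.58 103.33]
[415.86 192.  ] [80.85 50.88] 88.31943 [363.14  75.95]
[405.57 325.27] [138.83  49.52] 88.99222 [553.27  44.13]
[370.07  58.53] [47.82 28.47] 85.73685 [172.81  22.21]
[365.66 -18.57] [44.43 32.98] 88.85388 [65.18 25.77]
```

View pics/w3.png

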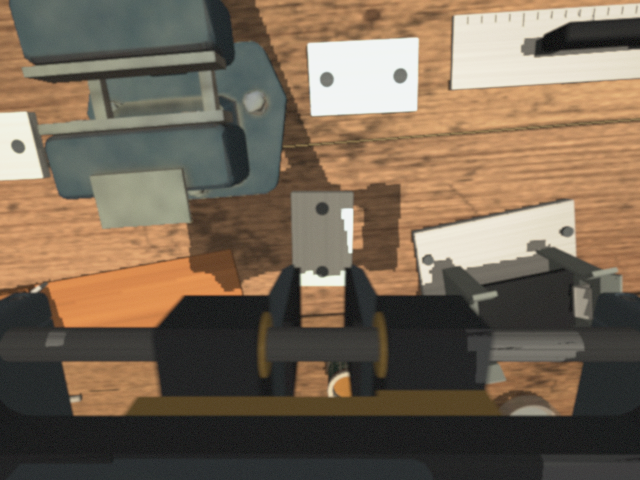

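The blank at (321,236) hasn't moved, so the fingers passed over it without touching. I'll go lower, slowly, and watch the contact.

Call:
apply_moves --pt "0 0 0 0 1" --pt "0 0 0 0 1" --pt "0 0 0 0 1" --pt "0 0 0 0 1" --pt "0 0 0 0 1"

```text
time_s: 5.5
ee_pos: [533.2, 153.6, 104.0]
ee_rot: [180.0, -0.0, 175.7]
force: [-0.4, -0.5, 0.4]
gripper_width: 65.8
gripper_force: 0.0
```

Call:
apply_moves --pt "0.003 0.001 0.05 0 1" --pt "0.003 0.001 0.09 0 1" --pt "0.003 0.001 0.1 0 1" --pt "0.003 0.001 0.103 0 1" --pt "0.003 0.001 0.103 0 1"

```text
time_s: 6.0
ee_pos: [531.5, 155.2, 2.2]
ee_rot: [180.0, 0.1, 175.7]
force: [0.1, 0.4, 1.0]
gripper_width: 91.1
gripper_force: 0.0
```

Call:
apply_moves --pt "0 0 0 0 0.5" --pt "0 0 0 0 0.2" --pt "0 0 0 0 0.2" --pt "0 0 0 0 0.2" --pt "0 0 0 0 0.2"

```text
time_s: 6.5
ee_pos: [530.4, 154.9, 1.5]
ee_rot: [180.0, 0.0, 175.7]
force: [-0.4, 0.1, 0.1]
gripper_width: 55.8
gripper_force: 0.0
```

```bash
python3 - <<'E'
from h import *
s=env.state(); print(s["ee_pos"],s["force"],s["gripper_width"])
im=cams.grab_frame("wrist"); cv2.imwrite("pics/w4.png",im)
E
```

```text
[530.42 154.88   1.47] [-0.37  0.12  0.07] 55.77542886460574
```

View pics/w4.png

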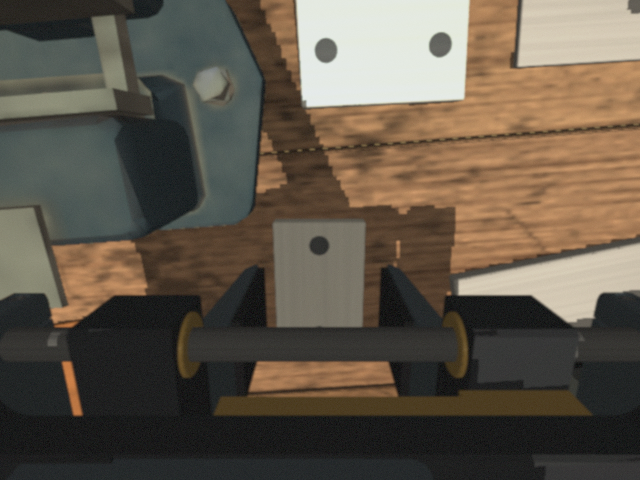

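The fingers straddle the blank as intended: blank at (319,270), fingers at (250,290) and (395,290). Closing.

Call:
apply_moves --pt "0 0 0 0 0" --pt "0 0 0 0 -0.2" --pt "0 0 0 0 -1" --pt "0 0 0 0 -1" --pt "0 0 0 0 -1" --grip_force 30

```text
time_s: 7.05
ee_pos: [530.2, 154.8, 1.1]
ee_rot: [180.0, 0.0, 175.7]
force: [-0.1, 0.4, 0.0]
gripper_width: 17.4
gripper_force: 0.0
```

```bash
python3 - <<'E'
from h import *
s=env.state(); print(s["ee_pos"],s["force"],s["gripper_width"],s["gripper_force"],s["effort"])
a=cams.grab_frame("wrist"); b=cams.grab_frame("scene")
cv2.imwrite("pics/w5.png",np.hstack([cv2.resize(a[150:,120:520],(400,330)),cv2.resize(b[200:340,220:390],(400,330))]))
E
```

```text
[530.25 154.84   1.11] [-0.11  0.42  0.02] 17.440499291643917 0.0 [  0.   -42.69 -17.21  -0.01   0.09   0.  ]
```

View pics/w5.png

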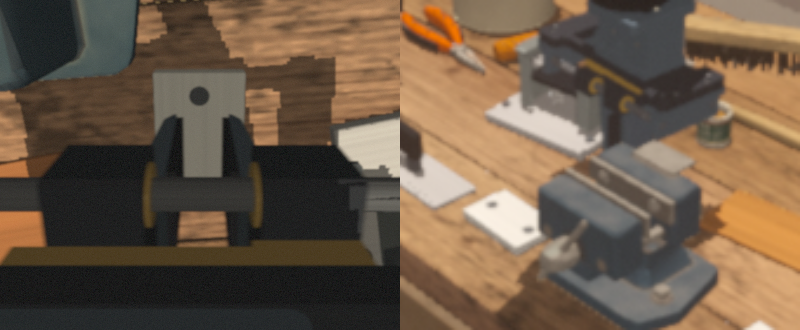

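Geometry check on the straddling view (w4): at 55.8 mm opening the finger tips are 115 px apart. That puts them about 180 mm from the camera, so the tips end about 33 mm short of the stated TCP. That would explain why they pass over the blank. I'll reopen and descend carefully, watching the force.

Call:
apply_moves --pt "0 0 0 0 1" --pt "0 0 0 0 1" --pt "0 0 0 0 1" --pt "0 0 0 0 1" --pt "0 0 0 0 1"

```text
time_s: 7.65
ee_pos: [530.3, 154.8, 1.2]
ee_rot: [180.0, 0.0, 175.7]
force: [-0.3, 0.8, -0.7]
gripper_width: 46.4
gripper_force: 0.0
```

Call:
apply_moves --pt "0 0 0 0 1" --pt "0 0 0 0 1" --pt "0 0 0 0 1" --pt "0 0 0 0 1" --pt "0 0 0.002 0 1"

```text
time_s: 8.15
ee_pos: [530.5, 154.9, -0.7]
ee_rot: [180.0, 0.0, 175.7]
force: [-0.7, 0.3, 0.1]
gripper_width: 87.0
gripper_force: 0.0
```

Call:
apply_moves --pt "0 0 0.001 0 1" --pt "0 0 0.002 0 1" --pt "0 0 0.003 0 1" --pt "0 0 0.003 0 1"

```text
time_s: 8.55
ee_pos: [530.1, 154.8, -4.0]
ee_rot: [-180.0, -0.0, 175.7]
force: [-0.8, 0.7, 0.5]
gripper_width: 91.1
gripper_force: 0.0
```

No contact at -4 mm, so the fingertips do end above the stated TCP. I'll keep going down in small steps.

Call:
apply_moves --pt "0 0 0.003 0 1" --pt "0 0 0.006 0 1" --pt "0 0 0.009 0 1" --pt "0 0 0.012 0 1" --pt "0 0 0.012 0 0.3"

```text
time_s: 9.05
ee_pos: [529.8, 154.7, -16.4]
ee_rot: [-180.0, -0.1, 175.7]
force: [0.5, 0.1, 0.9]
gripper_width: 85.6
gripper_force: 0.0
```

Call:
apply_moves --pt "0 0 0.002 0 0.3" --pt "0 0 0.004 0 0.3" --pt "0 0 0.004 0 0.3" --pt "0 0 0.004 0 0.3" --pt "0 0 0.004 0 0.3"

```text
time_s: 9.55
ee_pos: [530.4, 154.9, -19.8]
ee_rot: [180.0, 0.0, 175.7]
force: [-0.4, -0.1, -0.7]
gripper_width: 58.9
gripper_force: 0.0
```

```bash
python3 - <<'E'
from h import *
s=env.state(); print(s["ee_pos"],s["force"],s["gripper_width"])
im=cams.grab_frame("wrist"); cv2.imwrite("pics/w6.png",im)
E
```

```text
[530.36 154.88 -19.76] [-0.41 -0.13 -0.65] 58.926472162403584
```

View pics/w6.png

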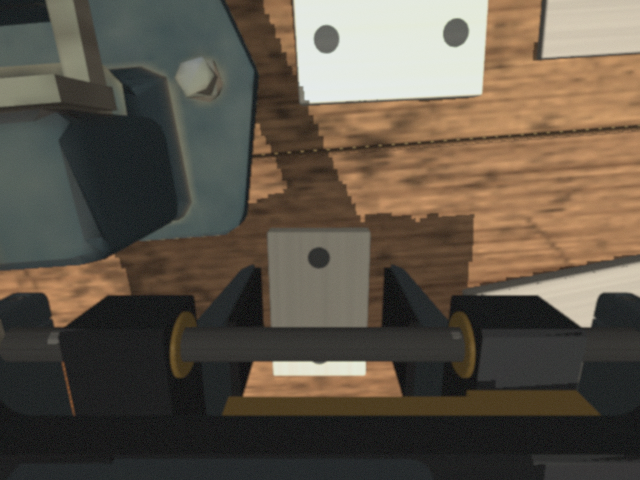

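The tips are at (262,267) and (384,267), about 180 mm from the camera, so they sit ~33 mm behind the stated TCP (tip height now ≈13 mm). Real tip z = reported z + 33. I'll open, shift away from the magazine wall and lower the last 11 mm, watching force.

Call:
apply_moves --pt "0 0 0 0 1" --pt "0 0 0 0 1" --pt "0.003 -0.012 0 0 1" --pt "0.003 -0.012 0 0 1" --pt "0.003 -0.012 0 0 1"

```text
time_s: 10.1
ee_pos: [526.2, 142.6, -19.8]
ee_rot: [180.0, -0.0, 175.7]
force: [0.2, 0.1, 0.2]
gripper_width: 91.1
gripper_force: 0.0
```

Call:
apply_moves --pt "0 0 0.002 0 1" --pt "0 0 0.004 0 1" --pt "0 0 0.006 0 1" --pt "0 0 0.008 0 1" --pt "0 0 0.008 0 1"

```text
time_s: 10.6
ee_pos: [526.1, 143.1, -28.3]
ee_rot: [-180.0, -0.0, 175.7]
force: [-0.4, 0.6, 1.0]
gripper_width: 91.2
gripper_force: 0.0
```

Call:
apply_moves --pt "0 0 0.001 0 1" --pt "0 0 0.002 0 1" --pt "0 0 0.002 0 1"

```text
time_s: 10.9
ee_pos: [526.3, 143.1, -30.0]
ee_rot: [180.0, -0.0, 175.7]
force: [-0.4, -0.1, -0.3]
gripper_width: 91.3
gripper_force: 0.0
```

Call:
apply_moves --pt "0 0 0.001 0 0.2" --pt "0 0 0.001 0 0" --pt "0 0 0.001 0 -0.3" --pt "0 0 0.001 0 -0.3" --pt "0 0 0.001 0 -0.3" --grip_force 35

```text
time_s: 11.4
ee_pos: [526.4, 143.2, -30.8]
ee_rot: [180.0, 0.0, 175.7]
force: [0.5, 0.9, 0.1]
gripper_width: 54.0
gripper_force: 0.1
```

Call:
apply_moves --pt "0 0 0 0 -0.3" --pt "0 0 0 0 -0.3" --pt "0 0 0 0 -0.3" --pt "0 0 0 0 -0.3" --pt "0 0 0 0 -0.3"

```text
time_s: 11.9
ee_pos: [526.5, 143.2, -30.8]
ee_rot: [180.0, 0.0, 175.7]
force: [0.3, 1.0, 0.3]
gripper_width: 49.6
gripper_force: 35.0
```

Gripped (49.6 mm, 35 N). Lifting, then carrying it to above the magazine.

```bash
python3 - <<'E'
from h import *
plan((526,143,90,175.7),(590.1,311.4,90,98))
E
```

```text
[ 0.0005 -0.0002 -0.1208] roll 0.0002
[-0.0256  0.0864 -0.    ] roll 0.6781
[ 0.0342  0.0833 -0.    ] roll 0.6781
```

Call:
apply_moves --pt "0 0 -0.04 0 -0.3" --pt "0 0 -0.08 0 -0.3" --pt "0 0 -0.12 0 -0.3" --pt "0 0 -0.12 0 -0.3" --pt "0 0 -0.12 0 -0.3"

```text
time_s: 12.4
ee_pos: [526.2, 143.0, 89.5]
ee_rot: [180.0, 0.0, 175.7]
force: [-0.2, 0.6, -1.7]
gripper_width: 50.0
gripper_force: 35.0
```

Call:
apply_moves --pt "-0.0256 0.0864 0 0.678 -0.3" --pt "-0.0256 0.0864 0 0.678 -0.3" --pt "-0.0256 0.0864 0 0.678 -0.3" --pt "-0.0256 0.0864 0 0.678 -0.3" --pt "-0.0256 0.0864 0 0.678 -0.3"

```text
time_s: 12.9
ee_pos: [556.5, 227.0, 86.1]
ee_rot: [-179.7, -0.1, 136.7]
force: [1.2, -0.4, -1.5]
gripper_width: 49.3
gripper_force: 35.0
```

Call:
apply_moves --pt "0.0342 0.0833 0 0.678 -0.3" --pt "0.0342 0.0833 0 0.678 -0.3" --pt "0.0342 0.0833 0 0.678 -0.3" --pt "0.0342 0.0833 0 0.678 -0.3" --pt "0.0342 0.0833 0 0.678 -0.3"

```text
time_s: 13.4
ee_pos: [588.6, 311.0, 85.7]
ee_rot: [-179.7, 0.1, 97.8]
force: [0.2, 0.7, -0.9]
gripper_width: 49.8
gripper_force: 3.5
```

Call:
apply_moves --pt "0 0 0 0 -0.3" --pt "0 0 0 0 -0.3" --pt "0 0 0 0 -0.3"

```text
time_s: 13.7
ee_pos: [589.8, 311.1, 88.1]
ee_rot: [-179.9, 0.0, 98.1]
force: [0.4, -0.4, -0.9]
gripper_width: 49.6
gripper_force: 35.0
```

```bash
python3 - <<'E'
from h import *
s=env.state(); print(s["ee_pos"],s["ee_rot"],s["gripper_width"])
im=cams.grab_frame("wrist"); cv2.imwrite("pics/w7.png",im)
plan((590.1,311.4,30,98))
E
```

```text
[589.8  311.13  88.08] [-179.9     0.03   98.08] 49.58794335725837
[0.0002 0.0001 0.0585] roll 0.0011
```

View pics/w7.png

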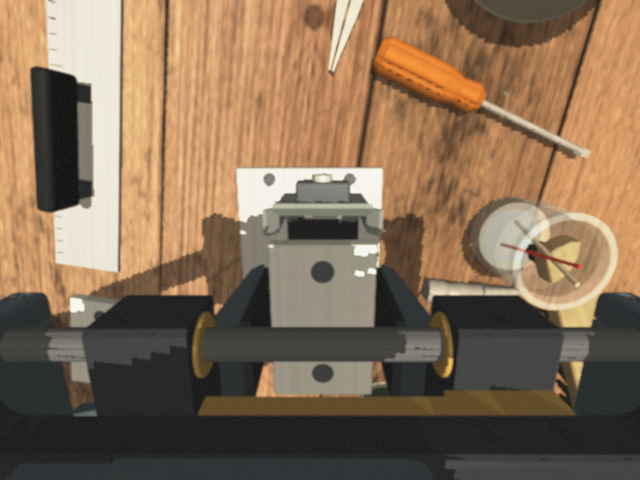

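The grip slackened briefly (3.5 N reading) but the blank is still held. It appears with top edge at row 242, columns 268–380, and holes at (322,272) and (322,373). The magazine's +y wall shows at (322,215) with the base edge at row 168. I'll compute both relative to the tool.

```bash
cat >> h.py <<'E'
def edge(line,lo,hi):
    d=np.abs(np.diff(line[lo:hi].astype(float))); i=d.argmax(); w=d[max(i-1,0):i+2]; return lo+max(i-1,0)+(w*np.arange(len(w))).sum()/w.sum()+.5
def fit(p):
    vx,vy,x0,y0=cv2.fitLine(np.float32(p),cv2.DIST_HUBER,0,.01,.01).ravel(); return np.array([x0,y0]),np.array([vx,vy])
def inter(a,b):
    t=np.linalg.solve(np.c_[a[1],-b[1]],b[0]-a[0]); return a[0]+t[0]*a[1]
def vert(g,rows,lo,hi): return fit([(edge(g[r],lo,hi),r) for r in rows])
def horz(g,cols,lo,hi): return fit([(c,edge(g[:,c],lo,hi)) for c in cols])
E
python3 - <<'E'
from h import *
P=pose("wrist"); im=cv2.imread("pics/w7.png"); g=cv2.GaussianBlur(cv2.cvtColor(im,cv2.COLOR_BGR2GRAY),(3,3),0); s=cv2.cvtColor(im,cv2.COLOR_BGR2HSV)[...,1]
L=vert(g,range(250,266),262,275); Rr=vert(g,range(250,264),372,386); T=horz(g,range(275,372),236,250); B=horz(s,range(285,360),386,399)
L=vert(g,list(range(246,264)),260,276)
for n,l in zip("LRTB",(L,Rr,T,B)): print(n,l)
c=np.array([inter(T,L),inter(T,Rr),inter(B,Rr),inter(B,L)]); print(c)
obj=np.array([(40,25,0),(40,-25,0),(-40,-25,0),(-40,25,0)],float) 
# tool frame: x fwd(up in image); image right = tool y(+)
obj=np.array([(40,-25,0),(40,25,0),(-40,25,0),(-40,-25,0)],float)
ok,rv,tv=cv2.solvePnP(obj,c,P[0],None,flags=cv2.SOLVEPNP_IPPE)
T4=cams.get_calibration("wrist")["tool_from_camera"]; Rm=T4[:3,:3]@cv2.Rodrigues(rv)[0]; print("blank in tool",T4[:3,:3]@tv.ravel()+T4[:3,3],"\n",Rm)
bt=horz(s,range(245,375),160,176); bl=vert(s,range(175,205),230,245); br=vert(s,range(175,200),376,390)
for a in (bt,bl,br): print(a)
w=ray(P,[inter(bt,bl),inter(bt,br)],10); print(w, np.linalg.norm(w[1]-w[0]), np.degrees(np.arctan2(*(w[1]-w[0])[::-1])))
E
```

```text
L (array([269. , 254.5], dtype=float32), array([ 0.06, -1.  ], dtype=float32))
R (array([382.04, 255.96], dtype=float32), array([0.47, 0.88], dtype=float32))
T (array([322.27, 239.46], dtype=float32), array([1., 0.], dtype=float32))
B (array([318.2 , 393.64], dtype=float32), array([1., 0.], dtype=float32))
[[269.85 239.27]
 [373.41 239.65]
 [455.13 394.13]
 [261.23 393.44]]
blank in tool [ 22.19   6.22 -81.51] 
 [[ 0.27 -0.07 -0.96]
 [-0.12  0.99 -0.1 ]
 [ 0.95  0.15  0.26]]
(array([324.6 , 166.55], dtype=float32), array([ 1., -0.], dtype=float32))
(array([236.46, 187.2 ], dtype=float32), array([0.07, 1.  ], dtype=float32))
(array([382.38, 185.2 ], dtype=float32), array([ 0.04, -1.  ], dtype=float32))
[[518.65 357.26]
 [627.57 372.88]] 110.03557499666428 8.160256692879999
```

Refined magazine pose: (592.2, 302.15), yaw 8.16°. The hole pair puts the blank centre 10 mm behind the TCP, along tool −x. Lowering it into the mouth.

Call:
apply_moves --pt "0.0006 0.0012 0.02 -0.001 -0.3" --pt "0.0006 0.0012 0.035 -0.001 -0.3" --pt "0.0006 0.0012 0.045 -0.001 -0.3" --pt "0.0006 0.0012 0.045 -0.001 -0.3" --pt "0.0006 0.0012 0.045 -0.001 -0.3"

```text
time_s: 14.25
ee_pos: [591.7, 312.4, 44.5]
ee_rot: [180.0, -0.0, 98.1]
force: [0.3, 0.1, -0.4]
gripper_width: 49.9
gripper_force: 35.0
```

Call:
apply_moves --pt "0 0 0.004 0 -0.3" --pt "0 0 0.008 0 -0.3" --pt "0 0 0.012 0 -0.3" --pt "0 0 0.016 0 -0.3" --pt "0 0 0.016 0 -0.3"

```text
time_s: 14.75
ee_pos: [591.3, 311.9, 27.3]
ee_rot: [-180.0, 0.0, 98.1]
force: [-1.2, 0.7, -1.6]
gripper_width: 49.6
gripper_force: 35.0
```

Call:
apply_moves --pt "0 0 0.001 0 -0.3" --pt "0 0 0.002 0 -0.3" --pt "0 0 0.003 0 -0.3" --pt "0 0 0.003 0 -0.3"

```text
time_s: 15.15
ee_pos: [591.2, 312.3, 25.3]
ee_rot: [-180.0, -0.0, 98.1]
force: [-2.8, -0.4, 0.7]
gripper_width: 49.8
gripper_force: 35.0
```

Call:
apply_moves --pt "0 0 0 0 0.6" --pt "0 0 0 0 0.6" --pt "0 0 0 0 0.6" --pt "0 0 0 0 0.6" --pt "0 0 0 0 0.6"

```text
time_s: 15.65
ee_pos: [591.6, 312.3, 25.2]
ee_rot: [180.0, -0.0, 98.1]
force: [-0.2, 0.2, -0.0]
gripper_width: 73.1
gripper_force: 0.0
```

Call:
apply_moves --pt "0 0 -0.02 0 0.6" --pt "0 0 -0.045 0 0.6" --pt "-0.01 0 -0.045 0 -1" --pt "-0.01 0 -0.045 0 -1" --pt "-0.01 0 -0.045 0 -1"

```text
time_s: 16.15
ee_pos: [592.2, 301.6, 69.0]
ee_rot: [-179.9, 0.0, 98.0]
force: [-0.4, 0.4, 0.2]
gripper_width: 51.9
gripper_force: 0.0
```

```bash
python3 - <<'E'
from h import *
im=cams.grab_frame("wrist"); cv2.imwrite("pics/w8.png",im)
b=cams.grab_frame("scene"); cv2.imwrite("pics/w8s.png",b)
cv2.imwrite("pics/w8c.png",np.hstack([im[120:420,160:480],cv2.resize(b[190:290,240:350],(330,300))]))
s=env.state(); print(s["ee_pos"],s["ee_rot"],s["gripper_width"])
E
```

```text
[592.12 302.03  68.9 ] [-179.88    0.03   98.07] 44.125070378562896
```

View pics/w8c.png

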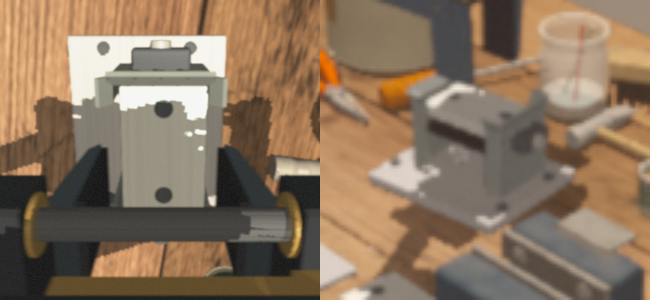

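The blank lies level in the mouth: holes at crop (163,108) and (163,195), scene view flat. Pressing down with closed fingers.

Call:
apply_moves --pt "0 0 0 0 -1" --pt "0 0 0 0 -1" --pt "0 0 0 0 -1" --pt "0 0 0.015 0 -1" --pt "0 0 0.03 0 -1"

```text
time_s: 16.75
ee_pos: [593.3, 302.7, 40.4]
ee_rot: [179.9, -0.0, 98.1]
force: [0.1, -0.3, -0.1]
gripper_width: 4.0
gripper_force: 0.0
```

Call:
apply_moves --pt "0 0 0.003 0 -1" --pt "0 0 0.006 0 -1" --pt "0 0 0.009 0 -1" --pt "0 0 0.012 0 -1" --pt "0 0 0.012 0 -1"

```text
time_s: 17.25
ee_pos: [593.0, 302.8, 30.3]
ee_rot: [179.9, -0.0, 98.1]
force: [-3.3, -0.7, 7.2]
gripper_width: 0.5
gripper_force: 3.9
```

Call:
apply_moves --pt "0 0 0.003 0 -1" --pt "0 0 0.006 0 -1" --pt "0 0 0.009 0 -1" --pt "0 0 0.012 0 -1" --pt "0 0 0.012 0 -1"

```text
time_s: 17.75
ee_pos: [593.0, 302.4, 15.7]
ee_rot: [180.0, -0.0, 98.1]
force: [1.0, 0.1, 2.0]
gripper_width: 0.7
gripper_force: 1.0
```

Call:
apply_moves --pt "0 0 0.001 0 -1" --pt "0 0 0.002 0 -1" --pt "0 0 0.003 0 -1" --pt "0 0 0.003 0 -1" --pt "0 0 0.003 0 -1"

```text
time_s: 18.25
ee_pos: [593.0, 302.4, 13.2]
ee_rot: [180.0, -0.0, 98.1]
force: [1.2, 0.4, 2.7]
gripper_width: 0.2
gripper_force: 1.2
```

Call:
apply_moves --pt "0 0 0.001 0 -1" --pt "0 0 0.0015 0 -1" --pt "0 0 0.0015 0 -1" --pt "0 0 0.0015 0 -1"

```text
time_s: 18.65
ee_pos: [593.0, 302.4, 11.7]
ee_rot: [180.0, -0.0, 98.1]
force: [1.4, 0.6, 2.4]
gripper_width: 0.6
gripper_force: 1.2
```

Call:
apply_moves --pt "0 0 -0.03 0 -1" --pt "0 0 -0.06 0 -1" --pt "0 0 -0.08 0 -1" --pt "0 0 -0.08 0 0.6" --pt "0 0 -0.08 0 0.6"

```text
time_s: 19.15
ee_pos: [591.8, 301.9, 90.6]
ee_rot: [-179.9, 0.0, 98.1]
force: [-0.0, -0.6, -0.7]
gripper_width: 13.7
gripper_force: 0.0
```

```bash
python3 - <<'E'
from h import *
P=pose("wrist"); im=cams.grab_frame("wrist"); cv2.imwrite("pics/w9.png",im); b=cams.grab_frame("scene"); cv2.imwrite("pics/w9s.png",b)
cv2.imwrite("pics/w9c.png",np.hstack([im[120:420,160:480],cv2.resize(b[190:290,240:350],(330,300))]))
plan((416,192,60,88.4))
E
```

```text
[-0.0839 -0.189   0.0295] roll 0.1689
```

View pics/w9c.png

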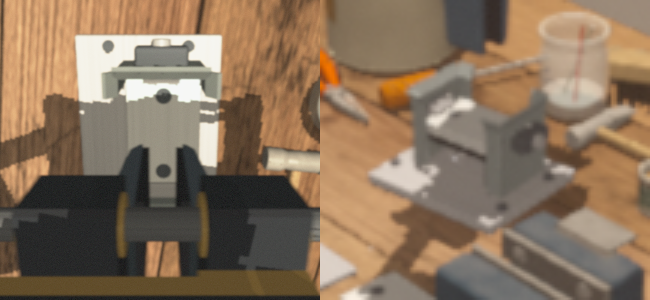

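Blank 1 is level and well below the wall tops, under the lips (holes at crop (163,97) and (163,172)). Next is blank B.

Call:
apply_moves --pt "-0.084 -0.189 0.03 0.169 1" --pt "-0.084 -0.189 0.03 0.169 1" --pt "-0.084 -0.189 0.03 0.169 1" --pt "-0.084 -0.189 0.03 0.169 1" --pt "-0.084 -0.189 0.03 0.169 1"

```text
time_s: 19.75
ee_pos: [408.7, 188.3, 58.6]
ee_rot: [-179.3, 0.3, 88.4]
force: [-0.0, -0.2, -1.2]
gripper_width: 61.6
gripper_force: 0.0
```

Call:
apply_moves --pt "0 0 0 0 1" --pt "0 0 0 0 1" --pt "0 0 0 0 1" --pt "0 0 0 0 1"

```text
time_s: 20.15
ee_pos: [418.9, 193.4, 61.6]
ee_rot: [180.0, -0.0, 88.4]
force: [-0.3, -0.5, -1.2]
gripper_width: 90.6
gripper_force: 0.0
```

```bash
cat >> h.py <<'E'
def holes(P,im,z=10,r=(4,16)):
    "dark round holes inside light-grey metal -> world"
    g=cv2.cvtColor(im,cv2.COLOR_BGR2GRAY); g=cv2.medianBlur(g,3)
    m=cv2.adaptiveThreshold(g,255,cv2.ADAPTIVE_THRESH_MEAN_C,cv2.THRESH_BINARY_INV,61,25); out=[]
    for c in cv2.findContours(m,cv2.RETR_LIST,cv2.CHAIN_APPROX_NONE)[0]:
        a=cv2.contourArea(c)
        if a<60 or a>900: continue
        (x,y),rr=cv2.minEnclosingCircle(c)
        if a/(np.pi*rr*rr)>.75: out.append(np.r_[x,y,ray(P,(x,y),z)[0],rr])
    return out
E
python3 - <<'E'
from h import *
P=pose("wrist"); im=cams.grab_frame("wrist"); cv2.imwrite("pics/w10.png",im)
m=cv2.morphologyEx(grey(im,75,100),cv2.MORPH_OPEN,np.ones((3,3)))
for b in blobs(P,m,10,2000,30000): print(*b)
for h in holes(P,im): print(h)
s=env.state(); print(s["ee_pos"],s["ee_rot"])
E
```

```text
[522.09 109.79] [111.79  17.46] -1.5707016 [460.41 349.9 ]
[416.09 192.64] [80.69 51.  ] 88.829865 [317.02 247.04]
[610.62 289.6 ] [113.45  28.85] -78.60517 [620.37  96.15]
[565.43 292.94] [120.02  76.68] -81.81582 [535.09 101.36]
[404.42 304.49] [91.44 49.02] 88.847 [292.67  69.15]
[317.   286.   415.1  165.11   6.71]
[418.62 193.24  61.57] [179.97  -0.02  88.41]
```

Call:
apply_moves --pt "-0.001 -0.003 0.03 0 1" --pt "-0.001 -0.003 0.06 0 1" --pt "-0.001 -0.003 0.08 0 1" --pt "-0.001 -0.003 0.086 0 1" --pt "-0.001 -0.003 0.086 0 1"

```text
time_s: 20.7
ee_pos: [414.5, 191.8, -24.9]
ee_rot: [-179.9, 0.0, 88.4]
force: [-0.7, -0.5, 0.3]
gripper_width: 91.5
gripper_force: 0.0
```

Call:
apply_moves --pt "0 0 0.003 0 1" --pt "0 0 0.006 0 1" --pt "0 0 0.006 0 0.2" --pt "0 0 0.006 0 -0.3" --pt "0 0 0.006 0 -0.3"

```text
time_s: 21.2
ee_pos: [414.7, 191.8, -30.0]
ee_rot: [180.0, -0.0, 88.4]
force: [-0.2, -0.4, -0.3]
gripper_width: 70.4
gripper_force: 0.0
```

Call:
apply_moves --pt "0 0 0 0 -0.3" --pt "0 0 0 0 -0.3" --pt "0 0 0 0 -0.3" --pt "0 0 0 0 -0.3" --pt "0 0 0 0 -0.3"

```text
time_s: 21.7
ee_pos: [414.6, 191.8, -30.3]
ee_rot: [180.0, -0.0, 88.4]
force: [-0.2, 0.4, 1.7]
gripper_width: 49.6
gripper_force: 35.0
```

Call:
apply_moves --pt "0 0 -0.04 0 -0.3" --pt "0 0 -0.08 0 -0.3" --pt "0 0 -0.12 0 -0.3" --pt "0 0 -0.12 0 -0.3" --pt "0 0 -0.12 0 -0.3"

```text
time_s: 22.2
ee_pos: [414.5, 191.7, 89.9]
ee_rot: [179.9, -0.0, 88.4]
force: [-0.7, -1.0, -1.4]
gripper_width: 49.3
gripper_force: 35.0
```

```bash
python3 - <<'E'
from h import *
plan((592.3,301.5,88,98.16))
P=pose("wrist"); im=cams.grab_frame("wrist")
for h in holes(P,im,env.state()["ee_pos"][2]+43.5): print(h)
s=env.state(); print(s["ee_pos"],s["ee_rot"])
E
```

```text
[0.1147 0.1747 0.0019] roll -0.1704
[513.5  173.   498.51 251.49   6.27]
[610.   118.   535.63 272.76   9.43]
[413.5  191.28  88.8 ] [-179.9     0.04   88.39]
```

Call:
apply_moves --pt "0.115 0.175 0.001 -0.17 -0.3" --pt "0.115 0.175 0.001 -0.17 -0.3" --pt "0.115 0.175 0.001 -0.17 -0.3" --pt "0.115 0.175 0.001 -0.17 -0.3" --pt "0.115 0.175 0.001 -0.17 -0.3"

```text
time_s: 22.75
ee_pos: [595.7, 303.9, 84.8]
ee_rot: [-179.9, 0.0, 98.2]
force: [-1.6, 0.2, -1.0]
gripper_width: 49.3
gripper_force: 35.0
```

Call:
apply_moves --pt "0 0 0 0 -0.3" --pt "0 0 0 0 -0.3" --pt "0 0 0 0 -0.3" --pt "0 0 0 0 -0.3"

```text
time_s: 23.15
ee_pos: [591.5, 301.0, 88.9]
ee_rot: [-180.0, 0.0, 98.1]
force: [-0.5, -0.1, -0.7]
gripper_width: 49.6
gripper_force: 35.0
```

```bash
python3 - <<'E'
from h import *
P=pose("wrist"); im=cams.grab_frame("wrist"); cv2.imwrite("pics/w11.png",im)
s=env.state(); print(s["ee_pos"],s["ee_rot"])
for h in holes(P,im,s["ee_pos"][2]+43.5): print(h)
print(proj(P,np.r_[s["ee_pos"][:2]+40.6*np.array([np.cos(np.radians(98.1)),np.sin(np.radians(98.1))]),s["ee_pos"][2]+43.5]))
g=cv2.cvtColor(im,cv2.COLOR_BGR2GRAY); print(g[190:300,322])
plan((592.3,301.5,88,98.16))
E
```

```text
[591.77 301.19  89.12] [-179.99    0.     98.13]
[322.37 249.19 588.35 329.3   12.94]
[268.   165.   560.47 362.63   6.08]
[[321.09 222.33]]
[153 132 123 125 124 125 121 126 139 154 165 184 227 246 247 242 192 116
  79  64  62  63  61  64  60  64  64  85 109 120 134 179 232 245 246 246
 246 246 246 246 246 244 211 155 146 148 147 133 108  75  63  62  61  63
  62  60  62  64  63  61  60  60  61  60  65  63  62  63  57  66  84 116
 137 145 148 148 147 146 146 148 145 146 146 148 145 148 146 148 146 147
 144 149 146 146 149 148 145 148 146 147 147 149 146 147 147 149 146 146
 148 148]
[0.0002 0.0006 0.0011] roll -0.0006
```

Call:
apply_moves --pt "0 0.0006 0.02 0 -0.3" --pt "0 0.0006 0.04 0 -0.3" --pt "0 0.0006 0.055 0 -0.3" --pt "0 0.0006 0.06 0 -0.3" --pt "0 0.0006 0.06 0 -0.3"

```text
time_s: 23.7
ee_pos: [592.7, 301.5, 28.5]
ee_rot: [-179.9, 0.0, 98.1]
force: [0.9, -0.6, -0.7]
gripper_width: 49.8
gripper_force: 35.0
```

Call:
apply_moves --pt "0 0 0.002 0 -0.3" --pt "0 0 0.004 0 -0.3" --pt "0 0 0.0045 0 -0.3" --pt "0 0 0.0045 0 -0.3"

```text
time_s: 24.1
ee_pos: [592.7, 301.9, 24.8]
ee_rot: [-180.0, -0.0, 98.1]
force: [-4.4, -0.4, 3.7]
gripper_width: 49.5
gripper_force: 35.0
```

Same contact as before. Release, rise, close, and press.

Call:
apply_moves --pt "0 0 0 0 0.6" --pt "0 0 0 0 0.6" --pt "0 0 0 0 0.6" --pt "0 0 0 0 0.6" --pt "0 0 0 0 0.6"

```text
time_s: 24.6
ee_pos: [593.5, 301.9, 24.1]
ee_rot: [180.0, -0.0, 98.1]
force: [0.5, -0.2, 0.2]
gripper_width: 72.6
gripper_force: 0.0
```

Call:
apply_moves --pt "0 0 -0.02 0 0.6" --pt "0 0 -0.044 0 0.6" --pt "0 0 -0.044 0 -1" --pt "0 0 -0.044 0 -1" --pt "0 0 -0.044 0 -1"

```text
time_s: 25.1
ee_pos: [592.4, 301.5, 66.9]
ee_rot: [-179.9, 0.0, 98.1]
force: [-1.0, -0.4, -0.0]
gripper_width: 51.7
gripper_force: 0.0
```

Call:
apply_moves --pt "0 0 0 0 -1" --pt "0 0 0 0 -1" --pt "0 0 0 0 -1" --pt "0 0 0.015 0 -1" --pt "0 0 0.03 0 -1"

```text
time_s: 25.6
ee_pos: [593.6, 302.1, 38.1]
ee_rot: [179.9, -0.0, 98.1]
force: [0.3, 0.4, 0.1]
gripper_width: 12.0
gripper_force: 0.0
```

Call:
apply_moves --pt "0 0 0.003 0 -1" --pt "0 0 0.006 0 -1" --pt "0 0 0.009 0 -1" --pt "0 0 0.012 0 -1" --pt "0 0 0.012 0 -1"

```text
time_s: 26.1
ee_pos: [593.7, 302.2, 28.8]
ee_rot: [179.9, -0.0, 98.1]
force: [-3.3, -1.3, 8.3]
gripper_width: 0.7
gripper_force: 3.9
```

Call:
apply_moves --pt "0 0 0.003 0 -1" --pt "0 0 0.006 0 -1" --pt "0 0 0.009 0 -1" --pt "0 0 0.012 0 -1" --pt "0 0 0.012 0 -1"

```text
time_s: 26.6
ee_pos: [593.9, 302.1, 14.2]
ee_rot: [179.9, -0.0, 98.1]
force: [0.9, -1.0, 2.7]
gripper_width: 0.6
gripper_force: 1.1
```

Call:
apply_moves --pt "0 0 0.001 0 -1" --pt "0 0 0.002 0 -1" --pt "0 0 0.0025 0 -1" --pt "0 0 0.0025 0 -1" --pt "0 0 0.0025 0 -1"

```text
time_s: 27.1
ee_pos: [593.5, 302.1, 11.8]
ee_rot: [180.0, -0.0, 98.1]
force: [1.8, 0.2, 0.9]
gripper_width: 0.6
gripper_force: 1.2
```

Call:
apply_moves --pt "0 0 -0.03 0 -1" --pt "0 0 -0.06 0 -1" --pt "0 0 -0.09 0 -1" --pt "0 0 -0.1 0 1" --pt "0 0 -0.1 0 1"

```text
time_s: 27.6
ee_pos: [593.5, 302.1, 112.6]
ee_rot: [179.9, -0.0, 98.1]
force: [0.2, 1.0, -0.1]
gripper_width: 13.5
gripper_force: 0.0
```

```bash
python3 - <<'E'
from h import *
im=cams.grab_frame("wrist"); cv2.imwrite("pics/w12.png",im); b=cams.grab_frame("scene"); cv2.imwrite("pics/w12s.png",b)
old=cv2.imread("pics/w9s.png")
cv2.imwrite("pics/w12c.png",np.hstack([cv2.resize(old[190:290,240:350],(330,300)),cv2.resize(b[190:290,240:350],(330,300))]))
plan((442,-100,80,88.2))
E
```

```text
[-0.188  -0.1027  0.0149] roll 0.0867
[-0.1962 -0.086   0.0149] roll 0.0867
```

View pics/w12c.png

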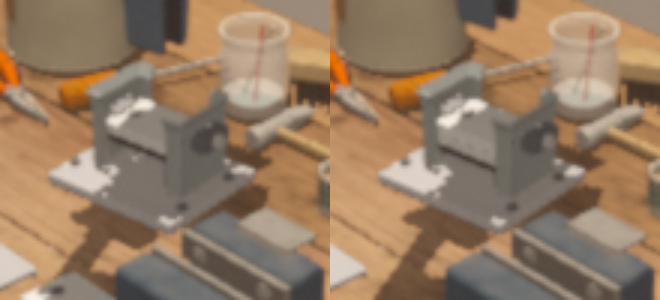

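The second blank sits at the same top level as the first, now with two layers visible. On to blank C.

Call:
apply_moves --pt "-0.188 -0.103 0.015 0.087 1" --pt "-0.188 -0.103 0.015 0.087 1" --pt "-0.188 -0.103 0.015 0.087 1" --pt "-0.188 -0.103 0.015 0.087 1" --pt "-0.188 -0.103 0.015 0.087 1"

```text
time_s: 28.2
ee_pos: [513.5, 97.3, 94.2]
ee_rot: [-179.6, 0.1, 93.0]
force: [0.3, -0.4, 0.1]
gripper_width: 61.7
gripper_force: 0.0
```

Call:
apply_moves --pt "-0.196 -0.086 0.015 0.087 1" --pt "-0.196 -0.086 0.015 0.087 1" --pt "-0.196 -0.086 0.015 0.087 1" --pt "-0.196 -0.086 0.015 0.087 1" --pt "-0.196 -0.086 0.015 0.087 1"

```text
time_s: 28.7
ee_pos: [439.9, -101.8, 79.9]
ee_rot: [-179.8, -0.0, 88.0]
force: [-0.7, 0.3, 0.0]
gripper_width: 91.1
gripper_force: 0.0
```

Call:
apply_moves --pt "0 0 0 0 1" --pt "0 0 0 0 1" --pt "0 0 0 0 1" --pt "0 0 0 0 1"

```text
time_s: 29.1
ee_pos: [443.2, -98.2, 81.4]
ee_rot: [-180.0, -0.0, 88.3]
force: [0.1, -0.3, 0.0]
gripper_width: 91.5
gripper_force: 0.0
```

```bash
python3 - <<'E'
from h import *
P=pose("wrist"); im=cams.grab_frame("wrist"); cv2.imwrite("pics/w13.png",im)
m=cv2.morphologyEx(grey(im,75,100),cv2.MORPH_OPEN,np.ones((3,3)))
for b in blobs(P,m,10,2000,30000): print(*b)
for h in holes(P,im): print(h)
s=env.state(); print(s["ee_pos"],s["ee_rot"])
E
```

```text
[ 566.59 -192.06] [104.76  28.08] -1.6750259 [475.52 342.02]
[ 444.42 -102.07] [80.79 50.93] 88.38852 [323.   243.91]
[441.    25.06] [109.08  78.6 ] -1.7100677 [321.63  56.92]
[359.11  48.76] [60.53 36.1 ] -1.7100601 [190.72  24.8 ]
[ 323.17  279.5   443.78 -129.23    6.35]
[443.2  -98.25  81.51] [-180.     -0.02   88.27]
```

Call:
apply_moves --pt "-0.004 0.001 0.04 0 1" --pt "-0.004 0.001 0.08 0 1" --pt "-0.004 0.001 0.1 0 1" --pt "-0.004 0.001 0.106 0 1" --pt "-0.004 0.001 0.106 0 1"

```text
time_s: 29.65
ee_pos: [443.6, -102.7, -24.8]
ee_rot: [-179.9, -0.0, 88.2]
force: [0.2, 0.5, 0.4]
gripper_width: 91.3
gripper_force: 0.0
```

Call:
apply_moves --pt "0 0 0.003 0 1" --pt "0 0 0.006 0 1" --pt "0 0 0.006 0 0.2" --pt "0 0 0.006 0 -0.3" --pt "0 0 0.006 0 -0.3"

```text
time_s: 30.15
ee_pos: [443.9, -103.4, -30.0]
ee_rot: [179.9, 0.0, 88.2]
force: [-0.3, 0.3, 0.1]
gripper_width: 70.4
gripper_force: 0.0
```

Call:
apply_moves --pt "0 0 0 0 -0.3" --pt "0 0 0 0 -0.3" --pt "0 0 0 0 -0.3" --pt "0 0 0 0 -0.3" --pt "0 0 0 0 -0.3"

```text
time_s: 30.65
ee_pos: [443.7, -103.3, -30.3]
ee_rot: [180.0, -0.0, 88.2]
force: [-0.4, -0.2, 2.0]
gripper_width: 49.7
gripper_force: 35.0
```

Call:
apply_moves --pt "0 0 -0.04 0 -0.3" --pt "0 0 -0.08 0 -0.3" --pt "0 0 -0.12 0 -0.3" --pt "0 0 -0.14 0 -0.3" --pt "0 0 -0.14 0 -0.3"

```text
time_s: 31.15
ee_pos: [445.8, -103.8, 112.3]
ee_rot: [179.6, 0.1, 88.2]
force: [-0.3, 0.2, -1.8]
gripper_width: 49.8
gripper_force: 35.0
```

```bash
python3 - <<'E'
from h import *
plan((592.3,302.1,92,98.16))
s=env.state(); print(s["ee_pos"],s["gripper_width"])
E
```

```text
[0.2052 0.0667 0.0102] roll -0.0872
[0.1986 0.0843 0.0102] roll -0.0872
[ 445.78 -103.82  112.31] 49.75860168542333
```

Call:
apply_moves --pt "0.205 0.067 0.01 -0.087 -0.3" --pt "0.205 0.067 0.01 -0.087 -0.3" --pt "0.205 0.067 0.01 -0.087 -0.3" --pt "0.205 0.067 0.01 -0.087 -0.3" --pt "0.205 0.067 0.01 -0.087 -0.3"

```text
time_s: 31.65
ee_pos: [517.4, 103.3, 97.4]
ee_rot: [-179.9, -0.1, 93.4]
force: [-1.1, 0.5, -0.7]
gripper_width: 49.6
gripper_force: 35.0
```

Call:
apply_moves --pt "0.198 0.084 0.01 -0.087 -0.3" --pt "0.198 0.084 0.01 -0.087 -0.3" --pt "0.198 0.084 0.01 -0.087 -0.3" --pt "0.198 0.084 0.01 -0.087 -0.3" --pt "0.198 0.084 0.01 -0.087 -0.3"

```text
time_s: 32.15
ee_pos: [590.4, 305.4, 86.9]
ee_rot: [-179.9, -0.0, 98.3]
force: [-0.3, -0.6, -1.6]
gripper_width: 49.7
gripper_force: 35.0
```

Call:
apply_moves --pt "0 0 0 0 -0.3" --pt "0 0 0 0 -0.3" --pt "0 0 0 0 -0.3" --pt "0 0 0 0 -0.3"

```text
time_s: 32.55
ee_pos: [589.9, 300.1, 89.9]
ee_rot: [-180.0, 0.0, 98.0]
force: [-0.3, 0.7, -0.9]
gripper_width: 49.6
gripper_force: 35.0
```

```bash
python3 - <<'E'
from h import *
P=pose("wrist"); im=cams.grab_frame("wrist"); cv2.imwrite("pics/w14.png",im)
s=env.state(); print(s["ee_pos"],s["ee_rot"],s["gripper_width"])
for h in holes(P,im,s["ee_pos"][2]+43.5): print(h, (h[2:4]-s["ee_pos"][:2])@[np.cos(np.radians(98.1)),np.sin(np.radians(98.1))])
plan((592.3,301.2,92,98.16))
E
```

```text
[590.05 300.33  90.01] [-180.      0.01   98.05] 49.40914432036776
[321.88 248.5  586.53 328.63  13.13] 28.51229415933007
[270.42 164.29 559.94 362.16   5.88] 65.45440638816483
[ 0.0006  0.0023 -0.002 ] roll -0.0020
```

Call:
apply_moves --pt "0.0005 0.0023 0.02 -0.002 -0.3" --pt "0.0005 0.0023 0.04 -0.002 -0.3" --pt "0.0005 0.0023 0.055 -0.002 -0.3" --pt "0.0005 0.0023 0.06 -0.002 -0.3" --pt "0.0005 0.0023 0.061 -0.002 -0.3"

```text
time_s: 33.1
ee_pos: [592.1, 301.8, 28.5]
ee_rot: [-180.0, 0.0, 98.2]
force: [-0.0, -1.3, -0.5]
gripper_width: 49.9
gripper_force: 35.0
```

Call:
apply_moves --pt "0 0 0.002 0 -0.3" --pt "0 0 0.004 0 -0.3" --pt "0 0 0.0045 0 -0.3" --pt "0 0 0.0045 0 -0.3"

```text
time_s: 33.5
ee_pos: [592.5, 302.1, 25.0]
ee_rot: [180.0, 0.0, 98.2]
force: [-2.1, -4.3, 2.8]
gripper_width: 49.5
gripper_force: 35.0
```

Call:
apply_moves --pt "0 0 0 0 0.6" --pt "0 0 0 0 0.6" --pt "0 0 0 0 0.6" --pt "0 0 0 0 0.6" --pt "0 0 0 0 0.6"

```text
time_s: 34.0
ee_pos: [592.5, 302.9, 24.1]
ee_rot: [180.0, -0.0, 98.3]
force: [-0.8, -0.1, 0.3]
gripper_width: 73.1
gripper_force: 0.0
```

Call:
apply_moves --pt "0 0 -0.02 0 0.6" --pt "0 0 -0.044 0 0.6" --pt "0 0 -0.044 0 -1" --pt "0 0 -0.044 0 -1" --pt "0 0 -0.044 0 -1"

```text
time_s: 34.5
ee_pos: [591.6, 302.2, 66.9]
ee_rot: [-179.9, 0.0, 98.2]
force: [-0.4, -0.3, -0.4]
gripper_width: 52.0
gripper_force: 0.0
```

Call:
apply_moves --pt "0 0 0 0 -1" --pt "0 0 0 0 -1" --pt "0 0 0 0 -1" --pt "0 0 0.015 0 -1" --pt "0 0 0.03 0 -1"

```text
time_s: 35.0
ee_pos: [592.7, 302.8, 38.1]
ee_rot: [179.9, -0.0, 98.3]
force: [0.7, -0.0, -0.6]
gripper_width: 11.6
gripper_force: 0.0
```

Call:
apply_moves --pt "0 0 0.003 0 -1" --pt "0 0 0.006 0 -1" --pt "0 0 0.009 0 -1" --pt "0 0 0.012 0 -1" --pt "0 0 0.012 0 -1"

```text
time_s: 35.5
ee_pos: [592.8, 302.6, 30.1]
ee_rot: [179.9, -0.0, 98.3]
force: [-5.1, -3.1, 15.8]
gripper_width: 0.5
gripper_force: 7.8
```

Call:
apply_moves --pt "0 0 0.003 0 -1" --pt "0 0 0.006 0 -1" --pt "0 0 0.009 0 -1" --pt "0 0 0.012 0 -1" --pt "0 0 0.0145 0 -1"

```text
time_s: 36.0
ee_pos: [593.0, 303.0, 11.7]
ee_rot: [179.9, -0.0, 98.3]
force: [0.4, -0.9, 3.0]
gripper_width: 0.2
gripper_force: 1.3
```

Call:
apply_moves --pt "0 0 0.0005 0 -1" --pt "0 0 0.0005 0 -1" --pt "0 0 0.0005 0 -1"

```text
time_s: 36.3
ee_pos: [592.8, 302.9, 11.3]
ee_rot: [180.0, -0.0, 98.3]
force: [0.8, -0.4, 2.0]
gripper_width: 0.5
gripper_force: 1.1
```

Call:
apply_moves --pt "0 0 -0.03 0 -1" --pt "0 0 -0.06 0 -1" --pt "0 0 -0.09 0 -1" --pt "0 0 -0.1 0 0.2" --pt "0 0 -0.1 0 0.2"

```text
time_s: 36.8
ee_pos: [592.7, 302.9, 112.2]
ee_rot: [179.9, -0.0, 98.3]
force: [0.0, 0.1, 0.2]
gripper_width: 13.6
gripper_force: 0.0
```

```bash
python3 - <<'E'
from h import *
b=cams.grab_frame("scene"); cv2.imwrite("pics/w15s.png",b)
old=cv2.imread("pics/w12s.png")
print(np.abs(b.astype(int)-old)[215:260,285:320].mean())
P=pose("top"); im=cams.grab_frame("top")
for q in blobs(P,white(im),8,300,6000): print(*q)
plan((406,362,60,179.1))
E
```

```text
2.913862433862434
[ 57.22 -95.08] [185.09 116.79] -0.009346008 [431.25 434.64]
[403.8  380.48] [156.71  49.24] 89.1528 [247.42 301.99]
[999.89 659.52] [85.98 84.01] -88.36932 [154.3   84.05]
[ 0.0286 -0.0582  0.0165] roll -0.4704
[ 0.0519 -0.039   0.0165] roll -0.4704
[ 0.0639 -0.0112  0.0165] roll -0.4704
```

All three presses snapped through, the force dropping from 16 N to spring level. Now viewing the straightedge from (404,255).

```bash
python3 - <<'E'
from h import *
plan((404,255,190,89.1))
E
```

```text
[-0.0198 -0.1921 -0.0805] roll 0.1597
```

Call:
apply_moves --pt "-0.02 -0.192 -0.08 0.16 1" --pt "-0.02 -0.192 -0.08 0.16 1" --pt "-0.02 -0.192 -0.08 0.16 1" --pt "-0.02 -0.192 -0.08 0.16 1" --pt "-0.02 -0.192 -0.08 0.16 1"

```text
time_s: 37.4
ee_pos: [400.8, 253.8, 191.4]
ee_rot: [-179.9, 0.1, 89.1]
force: [0.7, -0.0, -0.8]
gripper_width: 61.5
gripper_force: 0.0
```

Call:
apply_moves --pt "0 0 0 0 1" --pt "0 0 0 0 1" --pt "0 0 0 0 1" --pt "0 0 0 0 1"

```text
time_s: 37.8
ee_pos: [406.0, 255.3, 189.9]
ee_rot: [-179.9, 0.1, 89.1]
force: [-0.7, -0.1, 0.7]
gripper_width: 90.9
gripper_force: 0.0
```

```bash
python3 - <<'E'
from h import *
P=pose("wrist"); im=cams.grab_frame("wrist"); cv2.imwrite("pics/w16.png",im)
m=cv2.morphologyEx(grey(im,75,100),cv2.MORPH_OPEN,np.ones((3,3)))
for b in blobs(P,m,5,2000,60000): print(*b)
h=cv2.inRange(cv2.cvtColor(im,cv2.COLOR_BGR2GRAY),0,40); h[300:]=0
for b in blobs(P,h,50,500,30000): print("dark",*b)
s=env.state(); print(s["ee_pos"],s["ee_rot"])
E
```

```text
[547.98  88.41] [202.41  29.33] -0.84389496 [436.28 348.38]
[602.47 293.75] [151.83 151.08] -82.27161 [511.42 165.71]
[405.21 355.5 ] [194.8   50.67] 89.02617 [319.37 102.89]
dark [514.69 191.14] [32.9  32.84] -0.8596649 [429.18 287.68]
dark [297.13 194.43] [34.   32.88] -0.85967255 [216.75 287.22]
[405.88 255.29 190.14] [-179.92    0.05   89.05]
```

View pics/w16.png

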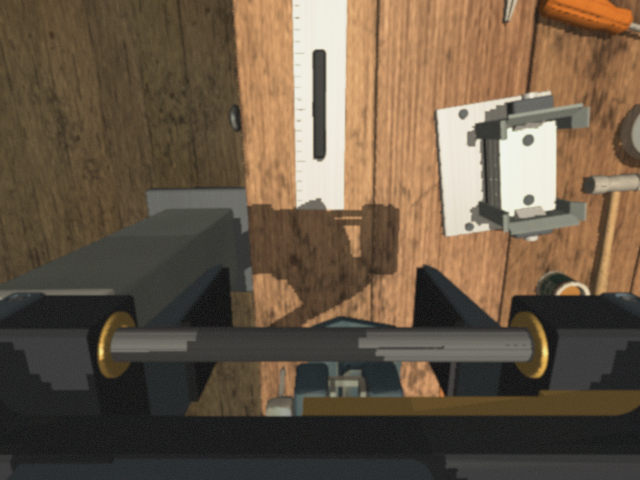

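The straightedge blade spans columns 295–346 with its lower end at row 208; the handle is at (319,105), rows 50–160. The magazine is full, with three stacked blanks visible.

```bash
python3 - <<'E'
from h import *
P=pose("wrist"); im=cv2.imread("pics/w16.png")
g=cv2.cvtColor(im,cv2.COLOR_BGR2GRAY); h=np.zeros_like(g); h[30:180,302:340]=cv2.inRange(g,0,70)[30:180,302:340]
for b in blobs(P,h,50,300,9000): print("handle",*b)
plan((405.2,358.1,40,89.05))
E
```

```text
handle [404.83 358.25] [86.54  9.56] 89.15985 [318.84 103.77]
[ 0.1028 -0.0024  0.1501] roll 0.0001
```

Consistent (404.9, 358.2). Descending and gripping the handle.

Call:
apply_moves --pt "0.103 -0.002 0.15 0 1" --pt "0.103 -0.002 0.15 0 1" --pt "0.103 -0.002 0.15 0 1" --pt "0.103 -0.002 0.15 0 1" --pt "0.103 -0.002 0.15 0 1"

```text
time_s: 38.35
ee_pos: [402.9, 358.3, 36.7]
ee_rot: [-179.6, 0.3, 89.2]
force: [0.3, -0.6, 0.2]
gripper_width: 91.3
gripper_force: 0.0
```

Call:
apply_moves --pt "0 0 0.01 0 0.2" --pt "0 0 0.02 0 0.2" --pt "0 0 0.03 0 0.2" --pt "0 0 0.04 0 0.2" --pt "0 0 0.044 0 0.2"

```text
time_s: 38.85
ee_pos: [404.6, 357.5, -3.6]
ee_rot: [-180.0, 0.0, 89.0]
force: [-0.0, -0.3, 0.3]
gripper_width: 55.6
gripper_force: 0.0
```

Call:
apply_moves --pt "0 0 0 0 -1" --pt "0 0 0 0 -1" --pt "0 0 0 0 -1" --pt "0 0 0 0 -1" --pt "0 0 0 0 -1" --grip_force 30

```text
time_s: 39.35
ee_pos: [405.1, 358.5, -2.5]
ee_rot: [180.0, -0.0, 89.1]
force: [0.5, -0.2, -0.3]
gripper_width: 17.9
gripper_force: 0.0
```

Call:
apply_moves --pt "0 0 0 0 -1" --pt "0 0 0 0 -1" --pt "0 0 0 0 -1" --pt "0 0 0 0 -1" --pt "0 0 0 0 -1"

```text
time_s: 39.85
ee_pos: [404.9, 358.4, -2.7]
ee_rot: [180.0, -0.0, 89.1]
force: [-1.5, -0.2, 3.0]
gripper_width: 11.7
gripper_force: 30.0
```

Held (11.7 mm, 30 N). I'll re-grip 8 mm higher so the gripper body clears the magazine walls.

Call:
apply_moves --pt "0 0 0 0 -0.5" --pt "0 0 0 0 -0.5" --pt "0 0 -0.008 0 -0.5" --pt "0 0 -0.008 0 -0.5" --pt "0 0 -0.008 0 -1"

```text
time_s: 40.35
ee_pos: [405.2, 358.5, 5.6]
ee_rot: [180.0, -0.0, 89.1]
force: [-0.0, -0.0, 0.3]
gripper_width: 17.5
gripper_force: 0.0
```

Call:
apply_moves --pt "0 0 0 0 -1" --pt "0 0 0 0 -1" --pt "0 0 0 0 -1" --pt "0 0 0 0 -1" --pt "0 0 0 0 -1" --grip_force 40

```text
time_s: 40.85
ee_pos: [404.9, 358.3, 5.2]
ee_rot: [-180.0, -0.0, 89.1]
force: [0.1, -0.5, 2.9]
gripper_width: 11.8
gripper_force: 40.0
```

Call:
apply_moves --pt "0 0 -0.01 0 -1" --pt "0 0 -0.02 0 -1" --pt "0 0 -0.025 0 -1" --pt "0 0 -0.025 0 -1"

```text
time_s: 41.25
ee_pos: [405.5, 358.8, 31.2]
ee_rot: [179.9, -0.1, 89.1]
force: [0.2, 0.0, -3.9]
gripper_width: 11.8
gripper_force: 40.0
```

```bash
python3 - <<'E'
from h import *
s=env.state(); print(s["ee_pos"],s["gripper_width"],s["force"])
plan((496.7,288.4,31,98.16),(496.7,288.4,6,98.16))
E
```

```text
[405.48 358.79  31.19] 11.751861558941336 [ 0.21  0.04 -3.87]
[-0.0689  0.0923  0.0002] roll -0.1584
[0.    0.    0.025] roll -0.0000
```

Call:
apply_moves --pt "-0.0345 0.046 0 -0.08 -1" --pt "-0.069 0.092 0 -0.158 -1" --pt "-0.069 0.092 0 -0.158 -1" --pt "-0.069 0.092 0 -0.158 -1" --pt "-0.069 0.092 0 -0.158 -1"

```text
time_s: 41.75
ee_pos: [494.9, 287.6, 29.7]
ee_rot: [-179.9, -0.0, 98.1]
force: [-0.3, -1.2, -3.5]
gripper_width: 11.6
gripper_force: 40.0
```

Call:
apply_moves --pt "0 0 0.005 0 -1" --pt "0 0 0.01 0 -1" --pt "0 0 0.015 0 -1" --pt "0 0 0.02 0 -1" --pt "0 0 0.02 0 -1"

```text
time_s: 42.25
ee_pos: [494.9, 287.7, 9.2]
ee_rot: [-179.9, 0.0, 98.2]
force: [0.1, -0.1, -3.5]
gripper_width: 11.9
gripper_force: 40.0
```

Call:
apply_moves --pt "0 0 0.002 0 -1" --pt "0 0 0.004 0 -1" --pt "0 0 0.005 0 -1" --pt "0 0 0.005 0 -1" --pt "0 0 0.005 0 -1"

```text
time_s: 42.75
ee_pos: [495.9, 287.9, 5.4]
ee_rot: [180.0, -0.0, 98.1]
force: [-0.1, 0.2, -1.7]
gripper_width: 11.6
gripper_force: 40.0
```

```bash
python3 - <<'E'
from h import *
P=pose("wrist"); im=cams.grab_frame("wrist"); cv2.imwrite("pics/w17.png",im)
s=env.state(); print(s["ee_pos"],s["ee_rot"],s["force"],s["gripper_width"])
ux=np.array([.98988,.14195]); print((s["ee_pos"][:2]-[527.86,292.92])@ux)
g=cv2.cvtColor(im,cv2.COLOR_BGR2HSV)[...,1]
cv2.imwrite("pics/w17c.png",cv2.resize(im[0:300,220:520],(600,600)))
E
```

```text
[495.93 287.86   5.42] [179.97  -0.01  98.13] [-0.51 -0.78 -1.49] 11.901399471377145
-32.3230479280306
```

View pics/w17c.png

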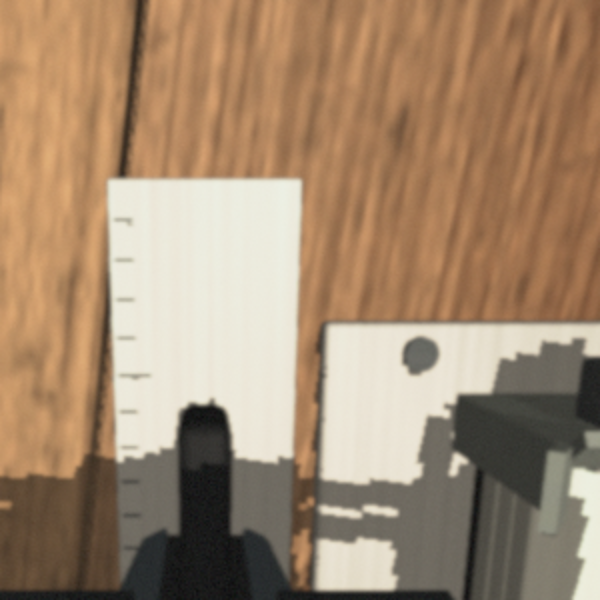

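The blade's right edge runs (301,180)→(290,590) in the crop and the base edge (325,323)→(316,590): parallel, with a gap of ~7.5 mm. Sliding it flush.

Call:
apply_moves --pt "0 0.002 0 0 -1" --pt "0 0.004 0 0 -1" --pt "0 0.006 0 0 -1" --pt "0 0.006 0 0 -1" --pt "0 0.006 0 0 -1"

```text
time_s: 43.3
ee_pos: [502.2, 288.8, 5.4]
ee_rot: [179.9, -0.0, 98.1]
force: [-1.8, -0.5, 0.7]
gripper_width: 11.8
gripper_force: 40.0
```

Call:
apply_moves --pt "0 0.0005 0 0 -1" --pt "0 0.001 0 0 -1" --pt "0 0.0015 0.0005 0 -1" --pt "0 0.0015 0.001 0 -1" --pt "0 0.0015 0.001 0 -1"

```text
time_s: 43.8
ee_pos: [502.2, 288.8, 5.4]
ee_rot: [-179.9, -0.0, 98.1]
force: [-7.5, -1.2, 12.4]
gripper_width: 11.8
gripper_force: 40.0
```

```bash
python3 - <<'E'
from h import *
P=pose("wrist"); im=cams.grab_frame("wrist"); cv2.imwrite("pics/w18.png",im)
s=env.state(); print(s["ee_pos"],s["force"]); ux=np.array([.98988,.14195]); print((s["ee_pos"][:2]-[527.86,292.92])@ux)
print(im[200:201,350:400].tolist()[0][::1]) if 0 else None
h=cv2.cvtColor(im,cv2.COLOR_BGR2HSV)[...,1]
for r in (175,190,205,220): print(r,h[r,355:392])
E
```

```text
[502.19 288.77   5.39] [-6.67 -1.48 10.98]
-25.994466700588994
175 [19 18 18 16 16 17 18 18 20 23 22 23 38 32 34 40 38 29 22 20 20 19 18 16
 16 17 19 19 19 18 18 17 19 23 23 19 21]
190 [19 18 18 18 18 19 21 21 23 23 24 30 38 37 38 38 40 25 23 22 21 18 18 17
 18 19 21 21 19 18 19 19 22 22 23 22 22]
205 [22 19 20 19 20 19 19 22 22 21 24 37 36 35 33 38 30 23 23 22 21 19 18 19
 19 21 22 20 19 19 19 22 22 23 22 23 23]
220 [22 23 22 22 22 21 23 22 22 21 32 38 35 40 38 39 29 23 24 22 21 19 19 21
 22 22 22 22 20 19 22 22 23 23 23 23 22]
```

Contact felt (7 N lateral), no wood left between the edges. Relax and release, then wait.

Call:
apply_moves --pt "0 -0.0008 -0.0008 0 -1" --pt "0 -0.0008 -0.0008 0 -1" --pt "0 -0.0008 -0.0008 0 -0.5" --pt "0 -0.0008 -0.0008 0 -0.4" --pt "0 -0.0008 -0.0008 0 -0.4"

```text
time_s: 44.35
ee_pos: [503.0, 288.9, 4.7]
ee_rot: [179.9, -0.0, 98.1]
force: [-0.1, -0.3, 0.6]
gripper_width: 27.4
gripper_force: 0.0
```

Call:
apply_moves --pt "0 0 0 0 -0.4" --pt "0 0 0 0 -0.4" --pt "0 0 0 0 -0.4" --pt "0 0 0 0 -0.4" --pt "0 0 0 0 -0.4"

```text
time_s: 44.85
ee_pos: [502.4, 288.8, 5.0]
ee_rot: [180.0, -0.0, 98.1]
force: [0.2, 0.2, 0.3]
gripper_width: 27.3
gripper_force: 0.0
```

```bash
python3 - <<'E'
from h import *
P=pose("wrist"); im=cams.grab_frame("wrist"); cv2.imwrite("pics/w19.png",im)
s=env.state(); print(s["ee_pos"],s["force"],s["gripper_width"],s["gripper_force"])
h=cv2.cvtColor(im,cv2.COLOR_BGR2HSV)[...,1]
for r in (175,220): print(r,h[r,355:392])
# holder from top + scene
P=pose("top"); t=cams.grab_frame("top"); cv2.imwrite("pics/t19.png",t)
hs=cv2.cvtColor(t,cv2.COLOR_BGR2HSV); print(hs[240,390],hs[235,437],hs[235,429])
m=cv2.inRange(hs,(5,185,140),(17,255,255)); m=cv2.morphologyEx(m,cv2.MORPH_OPEN,np.ones((5,5)))
for b in blobs(P,m,5,150,9000): print(*b)
E
```

```text
[502.43 288.79   4.99] [-0.49  0.63 -0.69] 27.674307290358907 0.0
175 [18 19 17 17 16 16 17 19 19 20 22 34 35 32 35 36 39 29 19 21 20 20 18 17
 18 17 19 19 19 19 17 18 19 22 24 22 22]
220 [22 22 21 21 22 22 22 23 23 22 28 30 33 38 40 35 25 23 23 22 23 20 20 21
 22 23 22 19 21 21 22 23 24 23 23 23 22]
[ 14 165 237] [ 13 172 208] [ 13 172 212]
[645.45 440.63] [74.08 21.54] -15.609283 [227.49 211.71]
```

Released and flush. Before regripping, I'll go look at the holder.

Call:
apply_moves --pt "0 0 -0.03 0 -0.4" --pt "0 0 -0.07 0 -0.4" --pt "0 0 -0.11 0 -0.4" --pt "0 0 -0.15 0 -0.4" --pt "0 0 -0.185 0 -0.4"

```text
time_s: 45.45
ee_pos: [502.5, 288.8, 192.3]
ee_rot: [179.9, -0.0, 98.1]
force: [1.8, 1.1, -0.5]
gripper_width: 27.8
gripper_force: 0.0
```

```bash
python3 -c "
from h import *
plan((565,-140,190,90))"
```

```text
[-0.2167  0.0006  0.0011] roll 0.0710
[-0.2161  0.0159  0.0011] roll 0.0710
```

Call:
apply_moves --pt "-0.217 0.001 0 0.071 -0.4" --pt "-0.217 0.001 0 0.071 -0.4" --pt "-0.217 0.001 0 0.071 -0.4" --pt "-0.217 0.001 0 0.071 -0.4" --pt "-0.217 0.001 0 0.071 -0.4"

```text
time_s: 45.95
ee_pos: [534.2, 70.0, 190.1]
ee_rot: [180.0, 0.1, 93.9]
force: [0.6, 0.8, 0.0]
gripper_width: 27.2
gripper_force: 0.0
```

Call:
apply_moves --pt "-0.216 0.016 0 0.071 -0.4" --pt "-0.216 0.016 0 0.071 -0.4" --pt "-0.216 0.016 0 0.071 -0.4" --pt "-0.216 0.016 0 0.071 -0.4" --pt "-0.216 0.016 0 0.071 -0.4"

```text
time_s: 46.45
ee_pos: [565.6, -144.6, 189.7]
ee_rot: [180.0, 0.1, 89.8]
force: [-0.1, 0.6, -0.3]
gripper_width: 27.0
gripper_force: 0.0
```

Call:
apply_moves --pt "0 0 0 0 -0.4" --pt "0 0 0 0 -0.4" --pt "0 0 0 0 -0.4" --pt "0 0 0 0 -0.4"

```text
time_s: 46.85
ee_pos: [565.3, -138.7, 190.1]
ee_rot: [180.0, -0.0, 90.1]
force: [-0.3, 0.5, 0.2]
gripper_width: 27.6
gripper_force: 0.0
```

```bash
python3 - <<'E'
from h import *
P=pose("wrist"); im=cams.grab_frame("wrist"); cv2.imwrite("pics/w20.png",im); print(env.state()["ee_pos"],env.state()["ee_rot"])
K,Rm,e=P; print(Rm.tolist(),e.tolist())
E
```

```text
[ 565.35 -138.84  190.09] [179.99  -0.02  90.11]
[[0.9999966656484472, 0.0025562270029905465, 0.0003665999104299621], [0.0025601075991597637, -0.962725914304601, -0.2704667443059281], [-0.00033843916125307286, 0.27046678100993615, -0.9627292484541304]] [565.9937041248626, -62.182636904838816, 393.34836210884936]
```

View pics/w20.png

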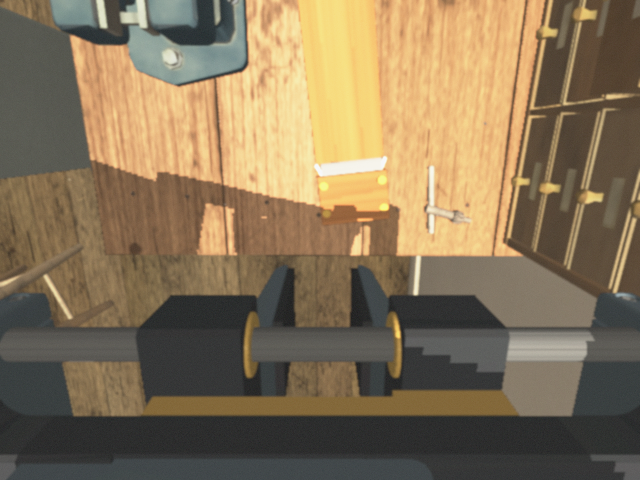

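The holder's bed runs from (300–377, 0) down to the steel guide at row ~165, with the pocket at rows 172–221, columns 318–390, end edge ~row 221. Measuring it numerically.

```bash
python3 - <<'E'
from h import *
P=pose("wrist"); im=cv2.imread("pics/w20.png"); hs=cv2.GaussianBlur(cv2.cvtColor(im,cv2.COLOR_BGR2HSV),(3,3),0); s=hs[...,1]
def chk(l,pts): return 
for r in (30,80,130): print(r,s[r,290:330].tolist(),s[r,365:400].tolist())
L=[(edge(s[r],int(301+r*.097)-10,int(301+r*.097)+10),r) for r in range(10,150)]
Rr=[(edge(s[r],int(377+r*.05)-9,int(377+r*.05)+9),r) for r in range(10,150)]
out=[]
for n,p in (("L",L),("R",Rr)):
    w=ray(P,p,5); c,v=fit(w); res=np.median(np.abs((w-c)@[-v[1],v[0]])); print(n,c,np.degrees(np.arctan2(v[1],v[0])),res); out.append((c,v))
for c in (340,350,360,370): print(c,s[196:234,c].tolist(),hs[196:234,c,2].tolist())
E
```

```text
30 [102, 96, 89, 84, 84, 86, 87, 88, 91, 98, 112, 126, 130, 128, 127, 128, 129, 129, 130, 131, 133, 133, 133, 131, 130, 129, 128, 127, 124, 120, 118, 118, 119, 120, 122, 123, 124, 123, 121, 121] [130, 129, 129, 130, 132, 134, 135, 136, 137, 137, 137, 131, 124, 120, 122, 125, 127, 126, 122, 120, 121, 124, 125, 126, 125, 122, 117, 115, 115, 116, 117, 118, 118, 120, 124]
80 [94, 95, 92, 86, 80, 75, 73, 72, 74, 79, 85, 87, 83, 80, 85, 101, 119, 127, 127, 125, 125, 125, 126, 127, 129, 130, 130, 130, 129, 128, 129, 128, 128, 127, 126, 124, 122, 122, 122, 123] [129, 128, 128, 128, 127, 127, 127, 129, 130, 132, 134, 135, 136, 138, 137, 132, 127, 123, 122, 122, 124, 125, 124, 122, 120, 118, 116, 115, 114, 112, 111, 112, 116, 120, 124]
130 [90, 85, 81, 82, 85, 88, 92, 95, 95, 94, 92, 90, 89, 87, 87, 89, 91, 91, 90, 89, 94, 107, 122, 127, 125, 123, 123, 123, 125, 127, 129, 130, 130, 130, 130, 129, 129, 129, 128, 127] [129, 128, 127, 127, 127, 127, 126, 124, 123, 124, 126, 127, 128, 130, 132, 133, 133, 129, 122, 118, 118, 120, 122, 124, 125, 126, 126, 126, 124, 122, 119, 117, 115, 113, 113]
L [5
[... 935 characters left out ...]
42, 150, 154, 152, 149, 148, 148, 151, 155, 152, 144, 142, 141, 128, 116, 113, 114, 117, 119, 119, 119, 119, 119, 119, 116] [247, 247, 247, 247, 247, 246, 246, 246, 247, 247, 247, 247, 247, 246, 236, 203, 166, 150, 148, 147, 152, 178, 219, 244, 242, 214, 177, 158, 155, 159, 172, 190, 202, 208, 210, 211, 215, 226]
370 [132, 133, 134, 136, 138, 139, 139, 138, 138, 138, 137, 138, 139, 142, 149, 155, 153, 149, 148, 149, 150, 152, 153, 151, 147, 135, 122, 117, 118, 121, 122, 123, 122, 122, 122, 122, 123, 123] [247, 247, 247, 247, 246, 246, 246, 246, 246, 246, 246, 246, 246, 246, 235, 202, 165, 149, 148, 149, 156, 182, 218, 237, 218, 175, 143, 133, 133, 138, 152, 169, 179, 181, 181, 179, 176, 173]
```

```bash
cat >> h.py <<'E'
HY=-83.68; HX=np.array([np.cos(np.radians(HY)),np.sin(np.radians(HY))]); HN=np.array([-HX[1],HX[0]]); MID=np.array([585.92,-14.28])
E
python3 - <<'E'
from h import *
P=pose("wrist")
for p in ((340,222.5),(350,221.3),(370,220.5)):
    e=ray(P,p,20)[0]; print(e,(e-MID)@HX)
im=cv2.imread("pics/w20.png"); hs=cv2.cvtColor(im,cv2.COLOR_BGR2HSV)
print(hs[150:185,350].tolist())
# side edges of pocket (z=20) rows 180-200
s=hs[...,1].astype(int)
for r in (182,190): print(s[r,308:330].tolist(), s[r,380:400].tolist())
# bed's far end from the top camera
T=pose("top"); t=cv2.imread("pics/t19.png"); g=cv2.cvtColor(t,cv2.COLOR_BGR2HSV)
for k in (-20,0,20):
    l=[proj(T,np.r_[MID+HX*a+HN*k,5])[0] for a in range(-150,-60,3)]
    print([int(g[int(round(y)),int(round(x)),1]) for x,y in l])
    l=[proj(T,np.r_[MID+HX*a+HN*k,20])[0] for a in range(90,135,3)]
    print("end",[int(g[int(round(y)),int(round(x)),1]) for x,y in l])
E
```

```text
[ 584.34 -146.01] 130.7537492692231
[ 594.57 -144.72] 130.60285433349415
[ 615.04 -143.83] 131.971075555634
[[24, 120, 247], [24, 120, 247], [24, 120, 247], [24, 122, 247], [24, 120, 247], [24, 120, 247], [23, 123, 247], [23, 119, 247], [24, 121, 247], [23, 108, 247], [22, 72, 247], [19, 31, 245], [24, 17, 243], [25, 11, 244], [24, 10, 245], [24, 10, 245], [24, 10, 246], [22, 11, 246], [24, 10, 245], [24, 10, 246], [23, 9, 246], [24, 10, 246], [23, 21, 244], [18, 76, 242], [17, 131, 246], [20, 133, 247], [22, 128, 247], [22, 131, 247], [21, 130, 247], [21, 131, 247], [21, 131, 247], [19, 136, 247], [19, 137, 247], [19, 137, 246], [19, 134, 246]]
[84, 80, 83, 88, 95, 101, 107, 111, 118, 133, 139, 135, 131, 126, 124, 124, 122, 131, 133, 131, 133, 132] [107, 105, 105, 109, 118, 128, 136, 138, 126, 118, 114, 109, 109, 112, 113, 114, 107, 107, 110, 112]
[84, 86, 81, 82, 86, 92, 99, 99, 106, 119, 141, 146, 140, 130, 125, 124, 125, 126, 129, 132, 137, 132] [139, 136, 135, 135, 136, 137, 138, 136, 129, 114, 110, 109, 111, 116, 115, 112, 112, 112, 116, 120]
[126, 126, 125, 127, 130, 131, 130, 128, 125, 129, 123, 125, 129, 128, 125, 128, 125, 131, 136, 164, 164, 167, 164, 164, 166, 165, 166, 167, 164, 166]
end [169, 167, 173, 170, 172, 175, 170, 170, 172, 170, 170, 170, 163, 147, 135]
[129, 129, 132, 127, 130, 125, 129, 126, 125, 127, 126, 126, 127, 128, 127, 126, 131, 132, 151, 164, 165, 163, 164, 167, 165, 165, 165, 164, 161, 169]
end [166, 169, 171, 170, 172, 171, 171, 166, 170, 167, 167, 166, 157, 147, 131]
[130, 131, 131, 129, 130, 131, 129, 129, 131, 127, 129, 132, 132, 130, 130, 130, 130, 133, 142, 156, 167, 166, 168, 167, 166, 168, 170, 171, 170, 169]
end [167, 168, 167, 168, 170, 171, 167, 170, 167, 170, 172, 169, 162, 158, 143]
```

```bash
python3 - <<'E'
from h import *
P=pose("wrist"); im=cv2.imread("pics/w20.png"); s=cv2.GaussianBlur(cv2.cvtColor(im,cv2.COLOR_BGR2HSV),(3,3),0)[...,1]
for r in (180,185,190,195):
    a,b=edge(s[r],312,324),edge(s[r],383,394); w=ray(P,[(a,r),(b,r)],20); print(r,a,b,(w-MID)@HN,(w-MID)@HX)
v=cv2.cvtColor(im,cv2.COLOR_BGR2HSV)[...,1]; m=(v<45).astype(np.uint8)*255; m[:140]=0; m[190:]=0; m[:,:300]=0; m[:,400:]=0
for z in (5,14,20):
  for b in blobs(P,m,z,100,5000): print(z,b[1:3],(b[0]-MID)@HN,(b[0]-MID)@HX)
plan((502.4,288.8,190,98.13))
E
```

```text
180 316.22727272727275 385.2 [-35.47  32.71] [85.15 92.53]
185 319.7608695652174 388.38461538461536 [-32.52  35.56] [90.45 97.82]
190 317.3285714285714 388.45652173913044 [-35.49  35.34] [ 95.14 102.81]
195 317.625 388.40909090909093 [-35.75  34.99] [100.17 107.82]
5 (array([73.86, 12.73], dtype=float32), np.float32(6.6263123)) 0.3853318817770176 76.65003492529969
14 (array([72.15, 12.43], dtype=float32), np.float32(6.6263123)) -0.20470187236280074 75.92944356003106
20 (array([71.  , 12.23], dtype=float32), np.float32(6.6263123)) -0.5979397394283212 75.44909308628303
[ 0.2139 -0.0311  0.    ] roll -0.0700
[ 0.2155 -0.016   0.    ] roll -0.0700
```

Holder axis confirmed; home ≈ (588.6, -39.9), yaw 96.3° (mod 180). Returning to the straightedge, and triangulating the vise's rear plate height.

```bash
python3 - <<'E'
from h import *
T=pose("top")
for z in (0,30,60,90): print(z,ray(T,[(361,268),(382,268),(372,280)],z).tolist(), ray(pose("scene"),[(328,262),(345,268),(338,275)],z).round(0).tolist())
E
```

```text
0 [[502.1630054447326, 76.11165052018174], [503.68585269540296, 19.604720459679612], [470.686069473561, 46.013212542737676]] [[609.0, 198.0], [619.0, 152.0], [585.0, 143.0]]
30 [[499.78999681969265, 78.46114881324444], [501.2819811174886, 23.099422724292822], [468.95099166599476, 48.97270417064141]] [[574.0, 165.0], [584.0, 121.0], [552.0, 112.0]]
60 [[497.41698819465273, 80.81064710630716], [498.8781095395743, 26.594124988906003], [467.2159138584285, 51.932195798545166]] [[540.0, 132.0], [549.0, 89.0], [518.0, 81.0]]
90 [[495.0439795696128, 83.16014539936987], [496.47423796166004, 30.088827253519185], [465.4808360508623, 54.8916874264489]] [[505.0, 98.0], [514.0, 58.0], [485.0, 49.0]]
```

Call:
apply_moves --pt "0.214 -0.031 0 -0.07 -0.4" --pt "0.214 -0.031 0 -0.07 -0.4" --pt "0.214 -0.031 0 -0.07 -0.4" --pt "0.214 -0.031 0 -0.07 -0.4" --pt "0.214 -0.031 0 -0.07 -0.4"

```text
time_s: 47.4
ee_pos: [533.0, 78.6, 190.3]
ee_rot: [180.0, -0.1, 94.3]
force: [0.9, -0.8, -0.0]
gripper_width: 27.1
gripper_force: 0.0
```

Call:
apply_moves --pt "0.1655 -0.016 0 -0.07 -0.4" --pt "0.1655 -0.016 0 -0.07 -0.4" --pt "0.1655 -0.016 0 -0.07 -0.4" --pt "0.1655 -0.016 0 -0.07 -0.4" --pt "0.1655 -0.016 0 -0.07 -0.4"

```text
time_s: 47.9
ee_pos: [505.9, 240.4, 189.9]
ee_rot: [180.0, -0.0, 98.3]
force: [0.5, -1.5, -0.0]
gripper_width: 27.2
gripper_force: 0.0
```

Call:
apply_moves --pt "0 0 0 0 -0.4" --pt "0 0 0 0 -0.4" --pt "0 0 0 0 -0.4" --pt "0 0 0 0 -0.4"

```text
time_s: 48.3
ee_pos: [507.2, 236.7, 190.1]
ee_rot: [180.0, 0.0, 97.9]
force: [0.3, 0.2, -0.2]
gripper_width: 27.1
gripper_force: 0.0
```

```bash
python3 - <<'E'
from h import *
P=pose("wrist"); im=cams.grab_frame("wrist"); cv2.imwrite("pics/w21.png",im); s=env.state(); print(s["ee_pos"],s["ee_rot"])
g=cv2.cvtColor(im,cv2.COLOR_BGR2GRAY); sh=cv2.cvtColor(im,cv2.COLOR_BGR2HSV)[...,1]
c0=np.array([502.9,289.3]); u=np.array([np.cos(np.radians(98.1)),np.sin(np.radians(98.1))]); n=np.array([-u[1],u[0]])
pr=lambda a,b,z:proj(P,np.r_[c0+u*a+n*b,z])[0]
print("pred corners",pr(100,25,5),pr(100,-25,5),"handle end",pr(45,0,50),pr(0,0,50))
h=cv2.inRange(g,0,70); q=pr(20,0,50).astype(int); z=np.zeros_like(h); z[max(0,q[1]-75):q[1]+75,q[0]-25:q[0]+25]=h[max(0,q[1]-75):q[1]+75,q[0]-25:q[0]+25]
for b in blobs(P,z,50,300,9000): print("handle",*b)
m=cv2.morphologyEx(grey(im,75,100),cv2.MORPH_OPEN,np.ones((3,3)))
for b in blobs(P,m,5,2000,60000): print(*b)
for b in blobs(pose("top"),white(cams.grab_frame("top")),5,300,8000): print("top",*b)
plan((502.4,288.8,60,98.13))
E
```

```text
[507.12 236.83 190.04] [179.99   0.    97.94]
pred corners [298.05  54.14] [350.78  53.99] handle end [324.75 112.28] [324.78 164.88]
handle [502.46 289.38] [86.9  10.28] -81.72144 [324.18 163.47]
[758.82 342.9 ] [90.15 74.  ] -4.4487457 [585.39 144.53]
[566.72 299.37] [199.05 180.65] -81.647 [389.04 158.35]
top [  56.88 -104.61] [184.95  99.13] -0.009361267 [434.57 434.17]
top [499.49 367.68] [89.62 62.47] 26.767761 [255.55 265.64]
top [1001.14  660.47] [86.15 84.18] -88.354774 [154.68  84.56]
[0.052  0.0025 0.13  ] roll -0.0031
```

The straightedge is still flush (handle at (502.5, 289.4), 98.3°). The vise's rear plate stands about 95 mm high, so I'll grip the handle 27 mm toward its −y end to keep the body clear of it at the holder.

```bash
python3 -c "
from h import *
plan((506.2,262.7,55,98.2),(506.2,262.7,5.2,98.2))"
```

```text
[0.0256 0.0027 0.135 ] roll -0.0043
[0.     0.     0.0498] roll -0.0000
```

Call:
apply_moves --pt "0.0256 0.0027 0.03 -0.004 -0.3" --pt "0.0256 0.0027 0.07 -0.004 -0.3" --pt "0.0256 0.0027 0.11 -0.004 -0.3" --pt "0.0256 0.0027 0.135 -0.004 -0.3" --pt "0.0256 0.0027 0.135 -0.004 -0.3"

```text
time_s: 48.9
ee_pos: [503.2, 261.8, 51.4]
ee_rot: [-179.5, 0.1, 98.2]
force: [-0.7, -0.2, 0.6]
gripper_width: 31.8
gripper_force: 0.0
```

Call:
apply_moves --pt "0 0 0.015 0 -0.3" --pt "0 0 0.03 0 -0.3" --pt "0 0 0.045 0 -0.3" --pt "0 0 0.05 0 -0.3" --pt "0 0 0.05 0 -0.3"

```text
time_s: 49.4
ee_pos: [506.5, 263.6, 5.6]
ee_rot: [180.0, -0.0, 98.2]
force: [0.0, 0.2, -0.5]
gripper_width: 31.9
gripper_force: 0.0
```

Call:
apply_moves --pt "0 0 0 0 -1" --pt "0 0 0 0 -1" --pt "0 0 0 0 -1" --pt "0 0 0 0 -1" --pt "0 0 0 0 -1" --grip_force 60

```text
time_s: 49.9
ee_pos: [505.9, 263.6, 5.7]
ee_rot: [180.0, -0.0, 98.2]
force: [-2.8, -0.3, 5.4]
gripper_width: 11.7
gripper_force: 60.0
```

Call:
apply_moves --pt "0 0 0 0 -1" --pt "0 0 0 0 -1"

```text
time_s: 50.1
ee_pos: [505.8, 263.6, 5.7]
ee_rot: [180.0, -0.0, 98.2]
force: [-3.0, -0.7, 6.1]
gripper_width: 11.4
gripper_force: 60.0
```

```bash
python3 -c "
from h import *
s=env.state();print(s['ee_pos'],s['gripper_width'],s['force'],s['gripper_force'])
plan((495,264,5.2,98.2),(495,264,90,98.2),(584.6,-4.6,90,96.32))"
```

```text
[505.83 263.6    5.68] 11.391390065181602 [-2.98 -0.66  6.12] 59.99882698059082
[ 0.0019 -0.0107  0.0005] roll 0.0007
[ 0.      0.     -0.0848] roll -0.0000
[-0.1393  0.0252 -0.    ] roll 0.0164
[-0.1389  0.0275 -0.    ] roll 0.0164
```

Call:
apply_moves --pt "0 -0.003 -0.001 0 -1" --pt "0 -0.008 -0.01 0 -1" --pt "0 -0.01 -0.04 0 -1" --pt "0 -0.01 -0.07 0 -1" --pt "0 -0.01 -0.085 0 -1"

```text
time_s: 50.6
ee_pos: [496.7, 262.4, 92.4]
ee_rot: [179.8, -0.1, 98.3]
force: [0.2, 0.0, -4.1]
gripper_width: 11.4
gripper_force: 60.0
```

Call:
apply_moves --pt "-0.035 0.006 0 0.004 -1" --pt "-0.07 0.012 0 0.008 -1" --pt "-0.105 0.018 0 0.012 -1" --pt "-0.139 0.025 0 0.016 -1" --pt "-0.139 0.025 0 0.016 -1"

```text
time_s: 51.1
ee_pos: [541.3, 124.3, 89.8]
ee_rot: [-180.0, 0.1, 97.1]
force: [-0.2, 0.0, -3.2]
gripper_width: 11.6
gripper_force: 60.0
```

Call:
apply_moves --pt "-0.035 0.007 0 0.004 -1" --pt "-0.07 0.014 0 0.008 -1" --pt "-0.105 0.021 0 0.012 -1" --pt "-0.139 0.0275 0 0.016 -1" --pt "-0.139 0.0275 0 0.016 -1"

```text
time_s: 51.6
ee_pos: [586.7, -9.6, 89.8]
ee_rot: [180.0, 0.1, 96.2]
force: [-0.6, 0.8, -4.1]
gripper_width: 11.2
gripper_force: 60.0
```

Call:
apply_moves --pt "0 0 0 0 -1" --pt "0 0 0 0 -1" --pt "0 0 0 0 -1" --pt "0 0 0 0 -1"

```text
time_s: 52.0
ee_pos: [585.5, -5.3, 90.0]
ee_rot: [-180.0, -0.0, 96.5]
force: [0.0, -0.3, -3.2]
gripper_width: 11.9
gripper_force: 60.0
```

```bash
cat > chk.py <<'E'
from h import *
# blade side edges relative to tool, and its +end, while held; blade top 28 below.. reported z on table = 5.2 with blade top z 5
P=pose("wrist"); im=cams.grab_frame("wrist"); cv2.imwrite("pics/w22.png",im); s=env.state()
print(s["ee_pos"],s["ee_rot"],s["gripper_width"],s["gripper_force"])
zt=s["ee_pos"][2]-0.2; a=np.radians(s["ee_rot"][2]); u=np.array([np.cos(a),np.sin(a)]); n=np.array([u[1],-u[0]])
g=cv2.GaussianBlur(cv2.cvtColor(im,cv2.COLOR_BGR2HSV),(3,3),0)[...,1]; q=lambda x,y:proj(P,np.r_[s["ee_pos"][:2]+u*x+n*y,zt])[0]
for sd in (-25,25):
    pts=[]
    for x in range(70,122,3):
        c=q(x,sd); pts.append((edge(g[int(round(c[1]))],int(c[0])-10,int(c[0])+10),int(round(c[1]))))
    w=(ray(P,pts,zt)-s["ee_pos"][:2]); w=np.c_[w@u,w@n]; c,v=fit(w); print(sd,c,np.degrees(np.arctan2(v[1],v[0])),np.median(np.abs((w-c)@[-v[1],v[0]])))
pts=[]
for y in range(-18,19,3):
    c=q(126,y); pts.append((int(round(c[0])),edge(g[:,int(round(c[0]))],max(0,int(c[1])-15),int(c[1])+15)))
w=ray(P,pts,zt)-s["ee_pos"][:2]; print("end",np.median(w@u), np.median(w@n))
E
python3 chk.py; python3 -c "
from h import *
plan((584.6,-4.6,90,96.32))"
```

```text
[585.55  -5.4   90.01] [-180.     -0.01   96.49] 12.110867020881605 59.985124468803406
-25 [ 93.63 -24.65] 0.19971326 0.10433380926486208
25 [94.53 25.62] 0.18890637 0.1570149967118732
end 125.75930830087748 0.02233605492975674
[ 0.0009 -0.0008  0.    ] roll 0.0029
```

```bash
cat > lat.py <<'E'
from h import *
s=env.state(); a=np.radians(s["ee_rot"][2]); u=np.array([np.cos(a),np.sin(a)]); n=np.array([u[1],-u[0]])
b=s["ee_pos"][:2]+25.8*u+.25*n; home=MID+25.8*HX-.15*HN
print(s["ee_pos"],s["force"],"to home along x %.1f  lateral(HN=+x) %.2f"%((home-b)@HX,(home-b)@HN))
E
python3 lat.py
```

```text
[585.55  -5.4   90.01] [ 0.45 -0.19 -2.52] to home along x 60.5  lateral(HN=+x) -0.93
```

Call:
apply_moves --pt "0.002 -0.0009 0.02 0 -1" --pt "0.002 -0.0009 0.04 0 -1" --pt "0.002 -0.0009 0.055 0 -1" --pt "0.002 -0.0009 0.065 0 -1" --pt "0.002 -0.0009 0.065 0 -1"

```text
time_s: 52.55
ee_pos: [583.5, -4.1, 23.6]
ee_rot: [-179.8, -0.0, 96.4]
force: [-1.0, 0.3, -2.8]
gripper_width: 11.4
gripper_force: 60.0
```

Call:
apply_moves --pt "0 0 0.004 0 -1" --pt "0 0 0.008 0 -1" --pt "0 0 0.012 0 -1" --pt "0 0 0.013 0 -1" --pt "0 0 0.013 0 -1"

```text
time_s: 53.05
ee_pos: [584.6, -4.4, 11.9]
ee_rot: [-180.0, -0.0, 96.4]
force: [0.2, 0.1, -4.1]
gripper_width: 11.6
gripper_force: 60.0
```

```bash
python3 lat.py; python3 chk.py
```

```text
[584.58  -4.43  11.89] [ 0.22  0.13 -4.06] to home along x 61.5  lateral(HN=+x) -0.11
[584.73  -4.4   12.03] [179.99  -0.01  96.42] 11.683657748331647 59.98508870601654
-25 [ 93.7  -24.69] 0.055256147 0.10072179067239259
25 [93.68 25.24] 0.20511879 0.07730269295951708
end 125.54895511074662 -0.0271402424493928
```

Aligned; still carrying full weight (−4 N), blade ~2 mm above the bed. Sliding in.

Call:
apply_moves --pt "-0.004 0 0 0 -1" --pt "-0.008 0 0 0 -1" --pt "-0.012 0 0 0 -1" --pt "-0.016 0 0 0 -1" --pt "-0.02 0 0 0 -1"

```text
time_s: 53.6
ee_pos: [587.0, -24.7, 12.0]
ee_rot: [180.0, -0.0, 96.4]
force: [0.8, -0.2, -2.8]
gripper_width: 11.6
gripper_force: 60.0
```

Call:
apply_moves --pt "-0.004 0 0 0 -1" --pt "-0.008 0 0 0 -1" --pt "-0.012 0 0 0 -1" --pt "-0.016 0 0 0 -1" --pt "-0.016 0 0 0 -1"

```text
time_s: 54.1
ee_pos: [588.8, -40.7, 11.9]
ee_rot: [180.0, 0.0, 96.4]
force: [0.0, 0.6, -3.5]
gripper_width: 11.7
gripper_force: 60.0
```

```bash
python3 lat.py
```

```text
[588.77 -40.71  11.92] [ 0.02  0.6  -3.45] to home along x 25.0  lateral(HN=+x) -0.30
```

Call:
apply_moves --pt "-0.004 -0.0002 0 0 -1" --pt "-0.009 -0.0002 0 0 -1" --pt "-0.014 -0.0002 0 0 -1" --pt "-0.019 -0.0002 0.001 0 -1" --pt "-0.019 -0.0002 0.0015 0 -1"

```text
time_s: 54.6
ee_pos: [590.9, -60.2, 10.7]
ee_rot: [180.0, 0.0, 96.4]
force: [-1.5, -2.0, 0.3]
gripper_width: 11.4
gripper_force: 60.0
```

Call:
apply_moves --pt "-0.001 0 0 0 -1" --pt "-0.002 0 0 0 -1" --pt "-0.003 0 0 0 -1" --pt "-0.004 0 0 0 -1" --pt "-0.004 0 0 0 -1"

```text
time_s: 55.1
ee_pos: [591.3, -62.9, 10.7]
ee_rot: [180.0, -0.0, 96.4]
force: [-0.6, 2.7, 1.2]
gripper_width: 11.8
gripper_force: 60.0
```

```bash
python3 lat.py
```

```text
[591.33 -62.85  10.68] [-0.61  2.69  1.15] to home along x 2.7  lateral(HN=+x) -0.38
```

Friction only so far (≈3 N). A few more mm until the wall is felt.

Call:
apply_moves --pt "-0.001 0 0 0 -1" --pt "-0.002 0 0 0 -1" --pt "-0.003 0 0 0 -1" --pt "-0.003 0 0 0 -1"

```text
time_s: 55.5
ee_pos: [591.6, -66.1, 10.7]
ee_rot: [180.0, -0.0, 96.4]
force: [-0.2, 2.6, 2.0]
gripper_width: 11.5
gripper_force: 60.0
```

Call:
apply_moves --pt "-0.0005 0 0 0 -1" --pt "-0.001 0 0 0 -1" --pt "-0.0015 0 0 0 -1" --pt "-0.002 0 0 0 -1" --pt "-0.002 0 0 0 -1"

```text
time_s: 56.0
ee_pos: [591.7, -66.6, 10.6]
ee_rot: [180.0, -0.1, 96.4]
force: [-0.1, 7.3, 2.6]
gripper_width: 11.4
gripper_force: 60.0
```

```bash
python3 lat.py
```

```text
[591.71 -66.59  10.64] [-0.11  7.33  2.58] to home along x -1.0  lateral(HN=+x) -0.38
```

Stopped by the end wall (7 N, position stalled at the predicted home). Relaxing, releasing, and rising.

Call:
apply_moves --pt "0.001 0 0 0 -1" --pt "0.001 0 0 0 -0.4" --pt "0.001 0 0 0 -0.4" --pt "0.001 0 0 0 -0.4" --pt "0.001 0 0 0 -0.4"

```text
time_s: 56.5
ee_pos: [591.3, -67.5, 10.2]
ee_rot: [-180.0, 0.0, 96.4]
force: [0.5, 0.1, -1.3]
gripper_width: 27.2
gripper_force: 0.0
```

Call:
apply_moves --pt "0 0 -0.02 0 -0.4" --pt "0 0 -0.05 0 -0.4" --pt "0 0 -0.09 0 -0.4" --pt "0 0 -0.13 0 -0.4" --pt "0 0 -0.16 0 -0.4"

```text
time_s: 57.0
ee_pos: [592.1, -67.4, 173.1]
ee_rot: [179.9, 0.1, 96.4]
force: [0.5, 0.4, -0.7]
gripper_width: 27.4
gripper_force: 0.0
```

Call:
apply_moves --pt "-0.05 0 0 0 -0.4" --pt "-0.08 0 0 0 -0.4" --pt "-0.08 0 0 0 -0.4" --pt "-0.08 0 0 0 -0.4" --pt "-0.08 0 0 0 -0.4"

```text
time_s: 57.5
ee_pos: [600.1, -145.7, 170.1]
ee_rot: [-180.0, -0.0, 96.4]
force: [-0.4, -0.2, -1.0]
gripper_width: 27.2
gripper_force: 0.0
```

```bash
python3 - <<'E'
from h import *
P=pose("wrist"); im=cams.grab_frame("wrist"); cv2.imwrite("pics/w30.png",im); s=env.state(); print(s["ee_pos"],s["force"],s["gripper_width"])
home=MID+25.8*HX-.15*HN
g=cv2.cvtColor(im,cv2.COLOR_BGR2GRAY); c=proj(P,np.r_[home,50])[0].astype(int); print(c)
h=cv2.inRange(g,0,70); z=np.zeros_like(h); y0=max(0,c[1]-75); z[y0:c[1]+75,c[0]-25:c[0]+25]=h[y0:c[1]+75,c[0]-25:c[0]+25]
for b in blobs(P,z,55,200,9000): print("handle",b[0],b[1],b[2],(b[0]-home)@HX,(b[0]-home)@HN)
b=cams.grab_frame("scene"); old=cv2.imread("pics/w15s.png"); a0=cv2.imread("pics/scene0.png")
print("mag diff",np.abs(b.astype(int)-old)[215:260,270:320].mean())
t=cams.grab_frame("top"); t0=cv2.imread("pics/top0.png"); d=np.abs(t.astype(int)-t0).mean(2)
for n,(x,y) in dict(tin=(329,206),ham=(286,188),hamend=(345,190),pl=(198,230),sd=(228,212),key=(437,203)).items(): print(n,d[y-9:y+10,x-9:x+10].mean())
E
```

```text
[ 600.18 -145.53  170.19] [ 0.08 -0.13  0.59] 27.12672439787957
[322  99]
mag diff 23.70325925925926
tin 5.638042474607572
ham 4.750692520775623
hamend 5.457987072945522
pl 4.7987072945521705
sd 4.293628808864266
key 16.780240073868885
```

```bash
python3 - <<'E'
from h import *
P=pose("wrist"); im=cv2.imread("pics/w30.png"); home=MID+25.8*HX-.15*HN
g=cv2.cvtColor(im,cv2.COLOR_BGR2GRAY)
print(g[20:180:8,322].tolist()); print(g[100,280:370:3].tolist())
for th in (60,90,120):
    h=cv2.inRange(g,0,th); h[260:]=0; h[:,:285]=0; h[:,365:]=0
    for b in blobs(P,h,55,200,9000): print(th,"handle",b[0],b[1],b[2],(b[0]-home)@HX,(b[0]-home)@HN)
# blade front long sides
m=(cv2.cvtColor(im,cv2.COLOR_BGR2HSV)[...,1]<60).astype(np.uint8)*255; m[260:]=0; m[:,:270]=0; m[:,380:]=0
for b in blobs(P,m,10,800,30000): print("blade",b[0],b[1],b[2],(b[0]-home)@HX,(b[0]-home)@HN)
E
```

```text
[247, 247, 247, 110, 105, 109, 108, 106, 104, 107, 105, 104, 104, 102, 105, 103, 103, 73, 244, 212]
[226, 224, 209, 217, 216, 229, 247, 247, 247, 247, 247, 247, 210, 96, 105, 109, 90, 250, 247, 247, 247, 247, 247, 248, 217, 210, 205, 186, 190, 193]
120 handle [ 603.23 -148.02] [69.31 53.49] 4.973633 109.0285729748982 2.6310059360008835
120 handle [589.25 -41.12] [88.04 10.23] -83.737045 1.2472859771488083 0.49984395237569373
blade [587.13 -25.99] [139.78  74.23] -83.47578 -14.030504683719721 0.06781073481858903
```

The handle is within ~1 mm of home, yaw matched. Handing in.

```bash
python3 -c "
from h import *
print(env.job_done())"
```

```text
the job is handed in; nothing more can be done
None
```

I loaded all three blanks under the lips, released the straightedge flush on the base's front edge, slid it home in its holder to about 1 mm, and handed the job in at about 58 s; the verdict wasn't shown. The arm was never near the loose tools or the tin, and they showed no sign of moving, though the chuck key's before/after comparison was unclear, probably shadow.

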